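# Press the lid of a card tin shut in the toggle-clamp lid press and crate it

## Robot

A 7-joint arm with a two-finger parallel gripper is mounted at the origin on the work surface. World frame = base frame: x ahead of the robot, y to its left, z up, the work surface at z = 0. Lengths are in m, angles in rad, forces in N, time in s.
With the tool pointing down it reaches from about 0.4 to 0.85 m from the base axis. Payload 4.5 kg.
Tool frame: the origin (TCP) lies on the centre line of the jaws, within the pads' length; the fingertips stand 22 mm ahead of it and the grasp point (between the pads) lies 3 mm ahead of it; z points along the fingers, y is the line along which they close (so a half turn about z gives the same grasp; the last joint's range is limited). The gripper opens to 85 mm and grips with 20 to 120 N. Pads are 22 mm wide; open, the fingers measure 114 mm over their backs; the gripper's body (76 mm by 85 mm) begins 54 mm behind the grasp point. The pads swing forward as they close: fully open they stand 13 mm farther back than shut.
Start: joints at [-1.286, 0.689, -0.195, 1.565, 0.157, 0.902, -0.215], TCP at [0.155, 0.605, 0.253] pointing down, gripper open.
Joint ranges: [-3.01, 3.01], [-0.46, 2.08], [-1.47, 1.51], [0.13, 2.56], [-1, 4.14], [0.04, 2.09], [-2.66, 2.66]. Speed limits (rad/s): [2.57, 2.57, 3.14, 3.14, 3.14, 3.14, 3.14].

## Interface

Orientations are given as a unit quaternion [x, y, z, w].
In Python, from plant import ctrl gives the robot as it stands.
- The arm moves only by the tool arm_command, never from a script. Its argument "moves" is a list of rows, each a list of 4 numbers: the shift along the tool's x, y, z in cm, then the turn about the tool's z in rad. A call has exactly 5 rows; each row shifts and turns the commanded pose from where the row before left it, along the tool's axes as they then stand; what a row does not reach is not made up. A row lasts 1/10 s, in which the tool goes at most 50 mm and 8.59 degrees, less where a joint would pass 70% of its speed; a pose out of reach is approached as far as the arm can. A call with a gripper value outside its range is refused whole. "grip" is the opening, from 0 (shut) to 1 (fully open), set as the call begins (left out, the last holds). The fingers move at their own pace and stop on an object; "newtons" is the grip in N (left out, the last holds). Time passes only in rows, so rows that do not move let the fingers close, or fill a call up. It gives the time, the measured TCP pose, the force, the opening and the grip force at its end, in the units of the state.
- ctrl.get_obs(): the state, without advancing time (a new reading comes with each control period).
- ctrl.camera(name): name is "side" or "top" or "wrist"; returns the picture (384x512x3 uint8, red, green, blue); there is no depth.
- ctrl.camera_params(name): a dict with "fx", "fy", "cx", "cy" (pixels), "rvec" (rotation vector, rad) and "tvec" (3), from world to camera coordinates, as OpenCV has them. Camera axes: x right, y down, z forward; pixel columns grow to the right and rows downward; lengths in m; the calibration is good to about 2 mm. The wrist camera is an equidistant fisheye: a pixel r from the principal point sees the ray r / f radians off the axis. A picture is of the moment at which its call begins: read the wrist's pose just before it. camera_params takes no time and is no camera call; for the wrist camera it gives the pose at the moment of the call.
- ctrl.close_job(): hands the job in; it is judged then, once.
Trained networks look in the newest picture that a camera, given by its name, has taken for a name from the list of things; names that differ only in an ending like _2 or _b are one class to them, and where a whole thing is asked for, a point or a joint stands for the part that bears it (a point fixed in the world has none). Each returns a list of dicts, best first, with "p" (0 to 1); they miss things now and then, are a little off and sometimes report something else, mostly with a low value. They report only what shows in the picture. A call takes as long as a camera call. They do not tell look-alikes from the thing itself.
- ctrl.spot_in(camera, query): "xyz" ([x, y, z] in m, in the coordinates of the camera as it stood for that picture, good to about 4 mm: the middle of the surface that is visible of it).
- ctrl.trace(camera, query): "pixels" (384x512 bool, what is visible of it).
The state is a dict: "clock": time; "q": joint angles; "qvel": joint speeds; "effort": joint torques, N m; "tcp_pos": TCP position; "eef_rot": TCP orientation; "wrist_force": force on the tool from outside, world axes, zero at the start; "moment": the same for the moment, N m; "gripper_width": opening from 0.0 (shut) to 1.0 (fully open); "grasp_force": force on a finger pad.
Only numpy, scipy, OpenCV 4.12 (cv2) and the standard library are available. Lean on these libraries where they do the work, as an engineer would, in place of code of your own. Each camera call takes 0.05 s, during which the arm holds its last target. There are 200 camera calls.

## Task

One small card tin standing on the shelf has its lid sticking up: stand it upright in the nest of the plywood lid press and push the toggle clamp's handle over centre until it locks, so that the rubber foot presses the lid fully shut. Then push the handle all the way back open before you take the tin out, and stand the tin upright on the floor of the one empty cell of the divided crate (the cell with the bare cork pad). Leave the clamp open and do not disturb the other things on the shelf.

Things in the scene. Friction and masses are not known exactly. Their poses are not given: they have to be found in the camera images.
- tin: small card tin with the proud lid: faded blue metal, 26 mm thick (its x), 48 mm wide (its y), 60 mm tall when shut, 105-220 g. Origin: centre of its underside, z up. Lid skirt 28 x 50 mm, heights 44-60 mm when shut. Starts upright with pawn and marble beyond its narrow ends, die in front of a broad face; along its x it is clear for the fingers within 50 mm of its centre
- lid (a joint): how far the tin's lid stands up above shut, m: 0 = fully shut, about 0.006 to 0.009 at the start; friction of about 6 N holds it wherever it is, so the closed tin can also be lifted by its lid
- press: lid press, fixed: plywood base 200 x 90 x 8 mm (x -60 to +140 mm), toggle clamp at its origin, nest on its +x side. Origin on the shelf under the clamp's pivot; x from clamp to nest, y along the pivot's axle, z up. Handle pivot 105 mm above the shelf, between steel side plates (x -34 to +14 mm, 42 mm over both, 110 mm tall). The arm reaches over the nest
- nest (a point): centre of the nest's floor, 8 mm above the shelf, 100 mm from the press's origin. The tin stands here, thickness along the press's x, width along its y (either way round), between two cheeks 54 mm apart; a back stop is 16 mm to the clamp's side; cheeks and stop rise 14 mm above the floor; the side away from the clamp is open
- handle (a joint): handle angle, rad: 0 = open stop (leans away from the nest, 30 deg above level; arm up, clear of the nest). Growing, the knob swings over the top to the nest: its direction is 150 deg minus this angle, from press +x up. 1.66 dead centre, 1.74 end stop, locked. A few N at the knob move it; it falls to either side of the top; It starts at 0. Past dead centre the foot's spring snaps it home.
- knob (a point): centre of the black ball knob, 32 mm diameter, at the handle's end, 120 mm from the pivot (165 mm above the shelf when open, 225 mm at the top, about 197 mm when locked); it turns in the vertical plane through the press's x axis. The handle is a 12 mm rod. The knob can be pushed from either side with shut fingers
- foot: rubber foot (24 mm diameter) on a spring spindle under the arm's end; presses on the middle of the lid with about 12 N when locked. Origin on the arm 33 mm above the foot's face
- crate: low plywood crate fixed to the shelf, 50 mm (its x) by 260 mm (its y), walls 28 mm tall and 4 mm thick, floor 4 mm thick, divided into a row of four cells along its y, centres at y = -96, -32, 32, 96 mm, each about 42 x 60 mm inside. Origin: centre of its underside. Tins stand in it with their thickness along its x. Its two broad sides are clear for the fingers
- cork: thin cork pad 38 x 56 x 3 mm lying on the floor of the one empty cell. Origin: centre of its underside (4 mm above the shelf); same axes as the crate
- tin_b: closed card tin of the same shape, 60 mm tall, in another cell of the crate: leave it
- tin_c: closed card tin of the same shape, 60 mm tall, in another cell of the crate: leave it
- jar: small glass jar, 30 mm diameter, 52 mm tall, in another cell of the crate: leave it
- die: chrome metal twelve-sided die, 28 mm tall, origin on its underside: leave it
- marble: squat amber glass marble, 28 mm diameter, 17 mm tall, origin on its underside: leave it
- pawn: wooden pawn, 26 mm diameter, 50 mm tall, origin on its underside: leave it
- tray: maple dice tray with rounded corners, 110 x 160 x 28 mm, origin under its centre: leave it
- tower: maple dice tower, 70 x 70 x 140 mm, origin under its centre: leave it
Not all that is in view belongs to the job. What is shaped like the tin but yellow is not meant. There is more than one size of the cork; the job needs the larger.

How it is judged:
By the outcome, as a careful person would: the job done as asked, in the order asked, and still so for the second after the job is handed in, with the robot touching nothing.
It also fails if it takes over 72 s, if anything falls off the work surface, if the arm or the gripper's body presses on something with over 40 N, if the wrist force passes 120 N, or if a joint passes its speed limit or range.

## Working session

There is one attempt and no reset: what is moved stays moved. The work goes in short steps, Python scripts to look and compute and a tool call to move; the robot and the scene stay as the last step left them, time stands still between calls to the robot, and variables do not carry over. Pictures are saved under pics/ and viewed, at most 10 in all, crops included, and the job is handed in when it is done.

Besides the shell and the picture viewer there is one more tool, called after "Emit:" as name(argument=value, ...) on one line, values as JSON. arm_command: Moves the arm, as the interface text tells. Its arguments: {"type":"object","properties":{"moves":{"type":"array"},"grip":{"type":"number"},"newtons":{"type":"number"}},"required":["moves"]}

```bash
ls; mkdir -p pics
cat > h.py <<'E'
import numpy as np, cv2
from scipy.spatial.transform import Rotation as R
from plant import ctrl
def cam(n):
    p=ctrl.camera_params(n); return p, R.from_rotvec(np.ravel(p["rvec"])), np.ravel(p["tvec"])
def toworld(n,xyz,c=None):
    p,r,t=c or cam(n); return r.inv().apply(np.asarray(xyz)-t)
def proj(n,X,c=None):
    p,r,t=c or cam(n); v=r.apply(np.atleast_2d(X))+t
    if n=="wrist":
        rr=np.hypot(v[:,0],v[:,1]); th=np.arctan2(rr,v[:,2]); k=th/np.maximum(rr,1e-9)
    else: k=1/v[:,2]
    return np.c_[p["cx"]+p["fx"]*v[:,0]*k,p["cy"]+p["fy"]*v[:,1]*k]
def snap(n,f=None):
    c=cam(n); im=ctrl.camera(n)
    if f: cv2.imwrite("pics/"+f,im[:,:,::-1])
    return c,im
E
python3 - <<'E'
from h import *
ca={}
for n in("top","side","wrist"):
    c,im=snap(n); ca[n]=im
    print(n,{k:np.round(v,3) for k,v in c[0].items()} , -c[1].inv().apply(c[2]))
    for q in("tin","press","knob","foot","crate","cork","die","marble","pawn","jar","tray","tower"):
        try:
            r=ctrl.spot_in(n,q)
            print(q,[(np.round(toworld(n,d["xyz"],c),3).tolist(),round(d["p"],2),proj(n,toworld(n,d["xyz"],c),c)[0].astype(int).tolist()) for d in r[:5]])
        except Exception as e: print(q,e)
cv2.imwrite("pics/a.png",cv2.resize(np.vstack([ca["top"],ca["side"]])[:,:,::-1],(450,600)) if 0 else ca["top"][:,:,::-1])
cv2.imwrite("pics/b.png",ca["side"][:,:,::-1])
print(ctrl.get_obs())
E
```

```text
pics
top {'fx': np.float64(477.934), 'fy': np.float64(477.934), 'cx': np.float64(255.426), 'cy': np.float64(192.039), 'rvec': array([ 2.094, -2.136,  0.181]), 'tvec': array([0.016, 0.583, 1.258])} [ 0.3372997  -0.01648143  1.34500893]
tin [([0.618, -0.062, 0.065], 0.81, [279, 178]), ([0.628, 0.006, 0.064], 0.75, [254, 175]), ([0.491, -0.102, 0.067], 0.47, [295, 224]), ([0.383, -0.044, 0.059], 0.47, [274, 265])]
press [([0.564, 0.229, 0.009], 0.81, [176, 203]), ([0.529, -0.143, 0.012], 0.61, [308, 212])]
knob [([0.566, 0.337, 0.165], 0.73, [122, 193])]
foot [([0.571, 0.278, 0.216], 0.56, [141, 187]), ([0.607, -0.19, 0.056], 0.48, [325, 182])]
crate [([0.619, -0.112, 0.016], 0.61, [296, 181])]
cork [([0.623, -0.125, 0.007], 0.76, [300, 180]), ([0.73, -0.097, 0.003], 0.46, [289, 145])]
die []
marble [([0.53, -0.145, 0.01], 0.48, [309, 212])]
pawn [([0.46, -0.041, 0.045], 0.41, [272, 237])]
jar [([0.605, -0.186, 0.055], 0.51, [324, 182])]
tray [([0.788, 0.125, 0.008], 0.86, [213, 127])]
tower []
side {'fx': np.float64(361.377), 'fy': np.float64(361.377), 'cx': np.float64(251.547), 'cy': 
[... 1522 characters left out ...]
619159,  0.68907977, -0.19459652,  1.56532403,  0.15730678,
        0.90248919, -0.21513496]), 'qvel': array([ 1.42092991e-04, -1.08656538e-03, -2.87422536e-04,  6.23824402e-04,
        6.71586732e-05, -7.83247016e-04, -1.10524903e-03]), 'effort': array([ 1.71077505e-05, -5.39541042e+01, -1.26694132e+00, -1.58880436e+01,
        9.99168347e-03,  1.41377353e-03, -5.03017361e-06]), 'tcp_pos': array([0.15509723, 0.60546526, 0.25332284]), 'eef_rot': array([1.25077986e-01, 9.92146912e-01, 4.17561056e-05, 3.74094125e-06]), 'wrist_force': array([ 0.18519721, -0.71660574,  0.62280712]), 'moment': array([-0.02002695, -0.0361459 ,  0.00489653]), 'grasp_force': 0.0, 'gripper_width': 1.0000081008099413}
```

View pics/a.png

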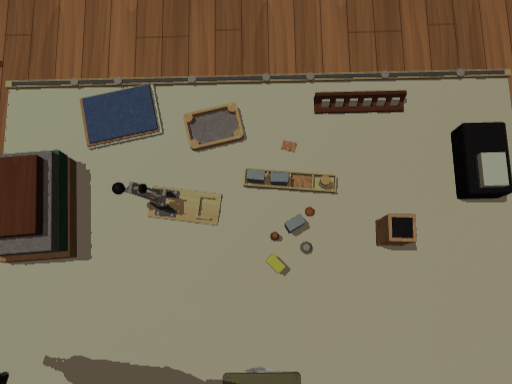

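View pics/b.png

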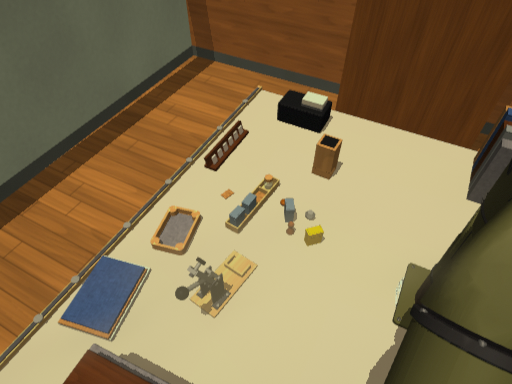

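Candidates in the top view: the lone blue tin at (295,224), with the pawn at (275,237), marble (309,212) and die (306,247) around it. The others are tin_b/tin_c in the crate at (256,175) and (280,178), and the yellow look-alike at (276,264). The lone blue tin fits the description. The larger cork is in the crate at (302,181), and the small decoy is at (289,145). The nest is at about (207,208).

Run:
```python
from h import *
def ray(n,uv,z,c):
    p,r,t=c; d=r.inv().apply([(uv[0]-p["cx"])/p["fx"],(uv[1]-p["cy"])/p["fy"],1]); o=-r.inv().apply(t)
    return o+d*(z-o[2])/d[2]
c,im=snap("top")
for q,z in(("tin",.066),("crate",.028),("press",.008),("cork",.007)):
    for d in ctrl.trace("top",q)[:4]:
        m=d["pixels"].astype(np.uint8); pts=cv2.findNonZero(m)
        if pts is None: continue
        W=np.array([ray("top",u[0],z,c)[:2] for u in pts.astype(float)])
        rc=cv2.minAreaRect((W*1000).astype(np.float32))
        print(q,round(d["p"],2),len(pts),pts.mean((0,1)).round(1),np.round(rc[0]),np.round(rc[1]),round(rc[2],1))
a=cv2.resize(im[190:270,255:335],(400,400),interpolation=2)
b=cv2.resize(im[165:245,140:220],(400,400),interpolation=2)
cv2.imwrite("pics/c.png",np.hstack([a,b])[:,:,::-1])
```

```text
tin 0.69 189 [275.7 263.7] [387. -46.] [47. 26.] 43.9
tin 0.64 231 [255.1 176.4] [625.   4.] [49. 37.] 88.7
tin 0.55 230 [278.7 178.9] [618. -61.] [49. 36.] 88.6
tin 0.39 1184 [395.8 229.8] [ 471. -368.] [104.  87.] 85.4
crate 0.64 836 [294.5 182.6] [619. -91.] [259.  55.] 84.4
press 0.75 1166 [396.1 230. ] [ 477. -385.] [111.  90.] 86.3
press 0.69 2714 [175.8 203. ] [567. 263.] [319.  97.] 81.4
cork 0.7 129 [288.1 146. ] [726. -92.] [39. 29.] 70.6
cork 0.47 228 [300.4 181.9] [ 619. -124.] [54. 35.] 87.7
cork 0.34 2669 [176.6 203. ] [568. 263.] [319.  94.] 81.1
```

View pics/c.png

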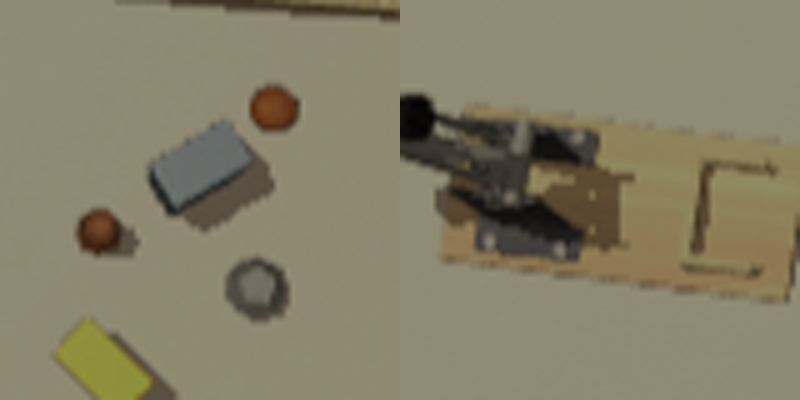

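The crop confirms the choice: the lone faded-blue tin, centred near top pixel (295,223), with marble, pawn and die around it. The yellow block below it is the decoy. The nest is the C of cheeks at about (206,209), opening to the right. I'll move closer, past the nest.

Emit:
arm_command(moves=[[-2.6, -2.4, -0.3, 0], [-2.6, -2.4, -0.3, 0], [-2.6, -2.4, -0.3, 0], [-2.6, -2.4, -0.3, 0], [-2.6, -2.4, -0.3, 0]])

```text
clock: 2.7
tcp_pos: [0.252, 0.4558, 0.2685]
eef_rot: [0.125, 0.992, 0.0, 0.0]
wrist_force: [1.3, -0.2, 0.5]
gripper_width: 1.001
grasp_force: 0.0
```

Emit:
arm_command(moves=[[-2.6, -2.4, -0.3, 0], [-2.6, -2.4, -0.3, 0], [-2.6, -2.4, -0.3, 0], [-2.6, -2.4, -0.3, 0], [-2.6, -2.4, -0.3, 0]])

```text
clock: 3.2
tcp_pos: [0.3482, 0.3073, 0.2836]
eef_rot: [0.125, 0.992, 0.0, 0.0]
wrist_force: [0.5, -0.5, 0.0]
gripper_width: 0.999
grasp_force: 0.0
```

Emit:
arm_command(moves=[[-2.6, -2.4, -0.3, 0], [-2.6, -2.4, -0.3, 0], [-2.6, -2.4, -0.3, 0], [-2.6, -2.4, -0.3, 0], [-2.6, -2.4, -0.3, 0]])

```text
clock: 3.7
tcp_pos: [0.4443, 0.1587, 0.2986]
eef_rot: [0.125, 0.992, 0.0, 0.0]
wrist_force: [0.4, 0.4, 0.9]
gripper_width: 0.998
grasp_force: 0.0
```

Run:
```python
from h import *
import pickle
c,im=snap("wrist","d.png"); pickle.dump((c,im),open("d.pkl","wb"))
print(c[0],-c[1].inv().apply(c[2]),ctrl.get_obs()["tcp_pos"],ctrl.get_obs()["clock"])
for q in("tin","press","knob","foot","crate","cork"):
    r=ctrl.spot_in("wrist",q)
    print(q,[(np.round(toworld("wrist",d["xyz"],c),3).tolist(),round(d["p"],2),proj("wrist",toworld("wrist",d["xyz"],c),c)[0].astype(int).tolist()) for d in r[:5]])
```

```text
{'fx': 297.3186396354542, 'fy': 297.3186396354542, 'cx': 260.18945120173345, 'cy': 189.2550456538143, 'rvec': array([-2.29085041, -1.77870436, -0.26187515]), 'tvec': array([-0.26424988, -0.425169  ,  0.30879368])} [0.37395418 0.17685404 0.41812813] [0.44807427 0.15219276 0.29884221] 3.75
tin [([0.384, -0.033, 0.061], 0.92, [109, 156]), ([0.491, -0.085, 0.065], 0.8, [105, 236]), ([0.627, -0.038, 0.041], 0.73, [170, 298]), ([0.618, 0.016, 0.057], 0.63, [197, 295])]
press [([0.555, 0.241, 0.008], 0.64, [330, 212]), ([0.491, -0.091, 0.071], 0.24, [100, 239])]
knob [([0.57, 0.339, 0.157], 0.82, [439, 248])]
foot [([0.56, 0.286, 0.204], 0.63, [418, 277]), ([0.556, 0.24, 0.012], 0.46, [331, 214])]
crate [([0.605, 0.006, 0.017], 0.91, [193, 275]), ([0.492, -0.09, 0.068], 0.49, [102, 238])]
cork [([0.603, 0.006, 0.015], 0.7, [193, 273])]
```

View pics/d.png

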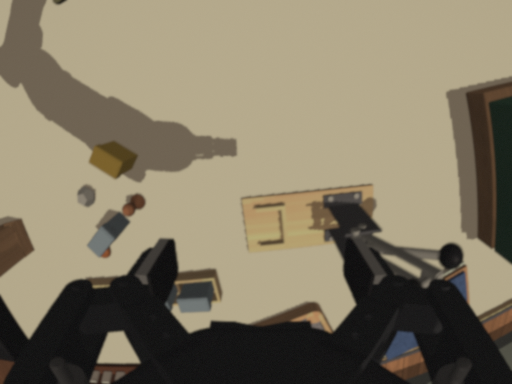

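The wrist picture shows the press base with corners near (242,198), (248,250) and (373,184). The stop is at x≈281, with cheeks at y≈206 and 242. The tin is at (108,232), with the yellow decoy at (113,158).

```bash
cat >> h.py <<'E'
def ray(n,uv,z,c):
    p,r,t=c; x=(uv[0]-p["cx"])/p["fx"]; y=(uv[1]-p["cy"])/p["fy"]
    if n=="wrist":
        a=np.hypot(x,y); s=np.sin(a)/max(a,1e-9); d=[x*s,y*s,np.cos(a)]
    else: d=[x,y,1]
    d=r.inv().apply(d); o=-r.inv().apply(t); return o+d*(z-o[2])/d[2]
def go(pos,yaw,rows=None):
    """tool-axis shifts (cm) and turn (rad) to bring TCP to pos with tool y at world angle yaw deg"""
    o=ctrl.get_obs(); r=R.from_quat(o["eef_rot"]); M=r.as_matrix(); d=M.T@(np.array(pos)-o["tcp_pos"])*100
    y0=np.degrees(np.arctan2(M[1,1],M[0,1])); dy=(yaw-y0+90)%180-90
    n=rows or int(np.ceil(max(np.linalg.norm(d)/4.5,abs(dy)/8)))
    print("yaw0",y0.round(1),"shift",d.round(2),"turn",round(-np.radians(dy),3),"rows",n,"t",o["clock"],o["tcp_pos"].round(4))
    if abs(dy)>1:
        print([[*(R.from_rotvec([0,0,np.radians(dy)*i/n]).as_matrix()@d/n).round(2),round(-np.radians(dy)/n,3)] for i in range(n)])
    else: print((d/n).round(2))
E
python3 - <<'E'
from h import *
import pickle
c,im=pickle.load(open("d.pkl","rb")); ct=cam("top")
for u in((242,198),(248,250),(373,184)): print("w",ray("wrist",u,.008,c).round(4))
for u in((148,217.4),(218,225),(154,186),(219.8,193)): print("t",ray("top",u,.008,ct).round(4))
print("tin t",ray("top",(295.2,222.8),.067,ct).round(4))
f=lambda a:ray("top",(255+a[0]/5,190+a[1]/5),.067,ct).round(4)
for a in((150,168),(222,122),(252,160),(176,207)): print(f(a))
for u in((281,208),(281,242)): print("stop",ray("wrist",u,.022,c).round(4))
E
```

```text
w [0.4995 0.1177 0.008 ]
w [0.5843 0.1038 0.008 ]
w [0.5273 0.3133 0.008 ]
t [0.5258 0.3103 0.008 ]
t [0.5001 0.1119 0.008 ]
t [0.6162 0.2953 0.008 ]
t [0.5917 0.1064 0.008 ]
tin t [ 0.4946 -0.1014  0.067 ]
[ 0.493 -0.074  0.067]
[ 0.5171 -0.1135  0.067 ]
[ 0.4962 -0.1289  0.067 ]
[ 0.4718 -0.0873  0.067 ]
stop [0.5235 0.1695 0.022 ]
stop [0.5762 0.1574 0.022 ]
```

Run:
```python
from h import *
go([0.4945,-0.101,0.16],31.5,10)
```

```text
yaw0 75.8 shift [-11.46 -24.16  13.81] turn 0.773 rows 10 t 4.05 [0.4429 0.1612 0.2983]
[[np.float64(-1.15), np.float64(-2.42), np.float64(1.38), np.float64(0.077)], [np.float64(-1.33), np.float64(-2.32), np.float64(1.38), np.float64(0.077)], [np.float64(-1.5), np.float64(-2.21), np.float64(1.38), np.float64(0.077)], [np.float64(-1.67), np.float64(-2.09), np.float64(1.38), np.float64(0.077)], [np.float64(-1.83), np.float64(-1.95), np.float64(1.38), np.float64(0.077)], [np.float64(-1.97), np.float64(-1.81), np.float64(1.38), np.float64(0.077)], [np.float64(-2.1), np.float64(-1.65), np.float64(1.38), np.float64(0.077)], [np.float64(-2.23), np.float64(-1.48), np.float64(1.38), np.float64(0.077)], [np.float64(-2.33), np.float64(-1.3), np.float64(1.38), np.float64(0.077)], [np.float64(-2.43), np.float64(-1.12), np.float64(1.38), np.float64(0.077)]]
```

Emit:
arm_command(moves=[[-1.15, -2.42, 1.38, 0.077], [-1.33, -2.32, 1.38, 0.077], [-1.5, -2.21, 1.38, 0.077], [-1.67, -2.09, 1.38, 0.077], [-1.83, -1.95, 1.38, 0.077]])

```text
clock: 4.55
tcp_pos: [0.4691, 0.0292, 0.2288]
eef_rot: [0.313, 0.95, 0.0, -0.0]
wrist_force: [1.2, 0.9, -0.3]
gripper_width: 0.999
grasp_force: 0.0
```

Emit:
arm_command(moves=[[-1.97, -1.81, 1.38, 0.077], [-2.1, -1.65, 1.38, 0.077], [-2.23, -1.48, 1.38, 0.077], [-2.33, -1.3, 1.38, 0.077], [-2.43, -1.12, 1.38, 0.077]])

```text
clock: 5.05
tcp_pos: [0.4954, -0.1018, 0.1597]
eef_rot: [0.489, 0.872, 0.0, -0.0]
wrist_force: [1.0, -0.1, 0.7]
gripper_width: 0.998
grasp_force: 0.0
```

Run:
```python
from h import *
import pickle
ctrl.camera("wrist")
c,im=snap("wrist"); pickle.dump((c,im),open("e.pkl","wb"))
print(ctrl.get_obs()["tcp_pos"],ctrl.get_obs()["clock"])
for q in("tin",):
    r=ctrl.spot_in("wrist",q)
    print(q,[(np.round(toworld("wrist",d["xyz"],c),3).tolist(),round(d["p"],2),proj("wrist",toworld("wrist",d["xyz"],c),c)[0].astype(int).tolist()) for d in r[:5]])
print(proj("wrist",[0.4945,-0.101,.067],c))
im=im.copy()
cv2.imwrite("pics/e.png",im[:,:,::-1])
```

```text
[ 0.49465853 -0.10533904  0.1588152 ] 5.15
tin [([0.494, -0.095, 0.067], 0.93, [266, 186]), ([0.611, -0.061, 0.058], 0.81, [402, 219]), ([0.621, 0.009, 0.06], 0.75, [453, 158]), ([0.392, -0.04, 0.062], 0.7, [186, 52])]
[[263.48991367 194.07194346]]
```

View pics/e.png

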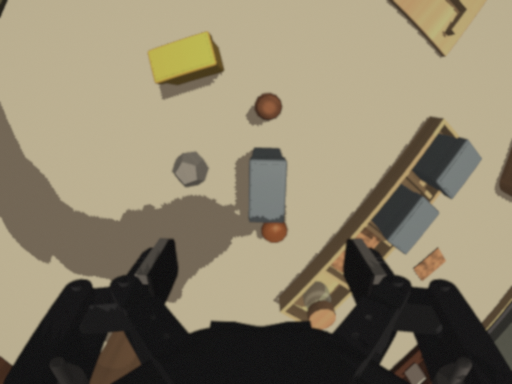

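The tin's lid spans about (251,159), (286,158), (286,222), (250,220), lying along the view between the fingers. The crate is to the right, with its cork cell near (355,255).

Run:
```python
from h import *
import pickle
c,im=pickle.load(open("e.pkl","rb")); ct=cam("top")
for z in(.055,.067,.08): print(z,ray("wrist",(268,190),z,c).round(4),ray("top",(295.2,222.8),z,ct).round(4))
for u in((251,159),(286,158),(286,222),(250,220)): print(ray("wrist",u,.067,c).round(4))
# crate rim ends
for u in((282,307),(438,119)): print("rim",ray("wrist",u,.028,c).round(4))
go([0.495,-0.0995,0.05],31)
print(ctrl.get_obs()["tcp_pos"])
```

```text
0.055 [ 0.4979 -0.0996  0.055 ] [ 0.4961 -0.1022  0.055 ]
0.067 [ 0.4957 -0.0966  0.067 ] [ 0.4946 -0.1014  0.067 ]
0.08 [ 0.4934 -0.0933  0.08  ] [ 0.493  -0.1006  0.08  ]
[ 0.4731 -0.083   0.067 ]
[ 0.4943 -0.0693  0.067 ]
[ 0.5211 -0.1114  0.067 ]
[ 0.4965 -0.1242  0.067 ]
rim [ 0.5834 -0.2092  0.028 ]
rim [0.6042 0.0362 0.028 ]
yaw0 31.5 shift [ 0.27  0.22 10.95] turn 0.008 rows 3 t 5.2 [ 0.4947 -0.103   0.1595]
[0.09 0.07 3.65]
[ 0.49470204 -0.10295311  0.15946358]
```

Emit:
arm_command(moves=[[0.2, 0.2, 2.5, 0], [0, 0, 3.5, 0], [0, 0, 3.0, 0], [0, 0, 2.0, 0], [0, 0, 0.9, 0]], grip=0.65)

```text
clock: 5.7
tcp_pos: [0.4952, -0.0971, 0.04]
eef_rot: [0.487, 0.874, 0.0, -0.001]
wrist_force: [-0.1, 0.1, 0.5]
gripper_width: 0.654
grasp_force: 0.0
```

Emit:
arm_command(moves=[[0, 0, 0, 0], [0, 0, 0, 0], [0, 0, 0, 0], [0, 0, 0, 0], [0, 0, 0, 0]], grip=0, newtons=35)

```text
clock: 6.2
tcp_pos: [0.4961, -0.0998, 0.0421]
eef_rot: [0.489, 0.873, 0.0, 0.001]
wrist_force: [-0.8, 0.6, 3.8]
gripper_width: 0.32
grasp_force: 34.4
```

Emit:
arm_command(moves=[[0, 0, 0, 0], [0, 0, -1, 0], [0, 0, -3, 0], [0, 0, -4, 0], [0, 0, -4, 0]])

```text
clock: 6.7
tcp_pos: [0.4948, -0.0997, 0.1627]
eef_rot: [0.489, 0.873, -0.0, -0.001]
wrist_force: [0.7, -0.2, -1.3]
gripper_width: 0.321
grasp_force: 34.6
```

Run:
```python
from h import *
import pickle
c,im=snap("wrist","f.png"); pickle.dump((c,im),open("f.pkl","wb"))
o=ctrl.get_obs(); print(o["tcp_pos"],o["clock"],o["gripper_width"],o["grasp_force"])
c2,im2=snap("side"); a=proj("side",o["tcp_pos"],c2)[0].astype(int); print(a)
x,y=a; s=cv2.resize(im2[y-40:y+40,x-50:x+50],(480,384),interpolation=2)
cv2.imwrite("pics/f.png",np.hstack([im[:,140:400],s])[:,:,::-1])
go([0.53,0.06,0.20],82)
```

```text
[ 0.4979103  -0.10045804  0.16830573] 6.75 0.32499593248032244 34.636375308036804
[291 180]
yaw0 31.5 shift [12.   11.11 -3.39] turn -0.882 rows 7 t 6.8 [ 0.4982 -0.1004  0.166 ]
[[np.float64(1.71), np.float64(1.59), np.float64(-0.48), np.float64(-0.126)], [np.float64(1.5), np.float64(1.79), np.float64(-0.48), np.float64(-0.126)], [np.float64(1.27), np.float64(1.96), np.float64(-0.48), np.float64(-0.126)], [np.float64(1.01), np.float64(2.11), np.float64(-0.48), np.float64(-0.126)], [np.float64(0.74), np.float64(2.22), np.float64(-0.48), np.float64(-0.126)], [np.float64(0.45), np.float64(2.29), np.float64(-0.48), np.float64(-0.126)], [np.float64(0.16), np.float64(2.33), np.float64(-0.48), np.float64(-0.126)]]
```

View pics/f.png

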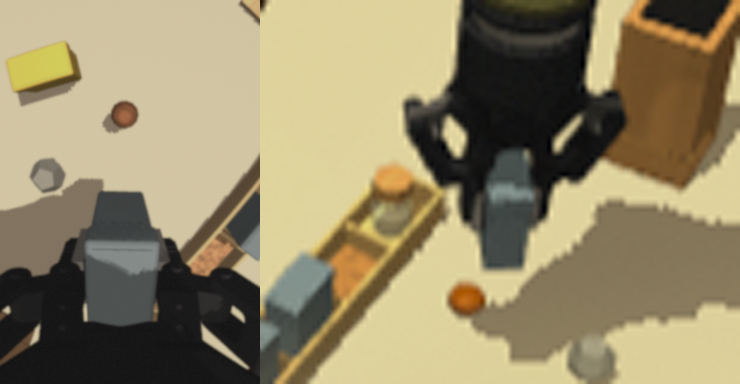

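The tin is held upright between the fingers (in the side crop, the blue body hangs straight) and the neighbours are undisturbed. Next, a look at the nest from close by.

Run:
```python
from h import *
go([0.55,0.085,0.17],82,10)
import pickle
c,im=pickle.load(open("f.pkl","rb")); o=np.array([.4965,-.1002,.166]); a=np.radians(31.5); X=np.array([-np.sin(a),np.cos(a)]);Y=np.array([np.cos(a),np.sin(a)])
for u in((226,240),(298,238),(232,325),(295,322)):
    w=ray("wrist",u,.166+.026,c); print(u,(w-o)[:2]@X,(w-o)[:2]@Y)
```

```text
yaw0 31.5 shift [13.11 14.1  -0.38] turn -0.882 rows 10 t 6.8 [ 0.4982 -0.1004  0.166 ]
[[np.float64(1.31), np.float64(1.41), np.float64(-0.04), np.float64(-0.088)], [np.float64(1.18), np.float64(1.52), np.float64(-0.04), np.float64(-0.088)], [np.float64(1.04), np.float64(1.62), np.float64(-0.04), np.float64(-0.088)], [np.float64(0.9), np.float64(1.7), np.float64(-0.04), np.float64(-0.088)], [np.float64(0.74), np.float64(1.78), np.float64(-0.04), np.float64(-0.088)], [np.float64(0.58), np.float64(1.83), np.float64(-0.04), np.float64(-0.088)], [np.float64(0.42), np.float64(1.88), np.float64(-0.04), np.float64(-0.088)], [np.float64(0.25), np.float64(1.91), np.float64(-0.04), np.float64(-0.088)], [np.float64(0.08), np.float64(1.92), np.float64(-0.04), np.float64(-0.088)], [np.float64(-0.09), np.float64(1.92), np.float64(-0.04), np.float64(-0.088)]]
(226, 240) 0.029213014480364893 -0.012107662820822334
(298, 238) 0.029993174634914473 0.012273153752837438
(232, 325) -0.00966898222440722 -0.011801533268324298
(295, 322) -0.008033165087915609 0.013385839453048321
```

Emit:
arm_command(moves=[[1.31, 1.41, 0, -0.088], [1.18, 1.52, 0, -0.088], [1.04, 1.62, 0, -0.088], [0.9, 1.7, 0, -0.088], [0.74, 1.78, 0, -0.088]])

```text
clock: 7.3
tcp_pos: [0.5216, -0.0046, 0.1606]
eef_rot: [0.282, 0.959, 0.0, -0.001]
wrist_force: [1.0, -0.2, -1.3]
gripper_width: 0.32
grasp_force: 34.6
```

Emit:
arm_command(moves=[[0.58, 1.83, 0, -0.088], [0.42, 1.88, 0, -0.088], [0.25, 1.91, 0, -0.088], [0.08, 1.92, 0, -0.088], [-0.09, 1.92, 0, -0.088]])

```text
clock: 7.8
tcp_pos: [0.5476, 0.0875, 0.1609]
eef_rot: [0.066, 0.998, -0.0, -0.0]
wrist_force: [-0.4, -1.2, -1.6]
gripper_width: 0.321
grasp_force: 34.6
```

Run:
```python
from h import *
import pickle
ctrl.camera("wrist")
P=[ctrl.get_obs()["tcp_pos"]]
c,im=snap("wrist"); pickle.dump((c,im),open("g.pkl","wb"))
P.append(ctrl.get_obs()["tcp_pos"]); o=ctrl.get_obs(); print(P,o["eef_rot"],o["clock"])
for X in((.548,.148,.008),(.6,.1,.008),(.5,.11,.008)): print(proj("wrist",X,c))
cv2.imwrite("pics/g.png",cv2.resize(im[60:360,180:480],(600,600),interpolation=2)[:,:,::-1])
```

```text
[array([0.54879981, 0.09237552, 0.16112166]), array([0.54826472, 0.09067761, 0.16109394])] [6.58025420e-02 9.97830607e-01 1.97418462e-03 4.55634678e-04] 7.9
[[316.83510924 172.11463412]]
[[273.06903296 227.97128318]]
[[271.55221719 126.46444473]]
```

View pics/g.png

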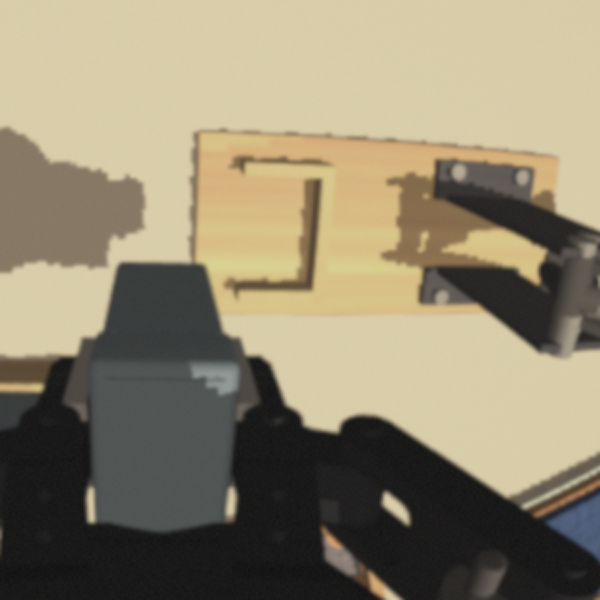

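The nest is clear: the stop's inner top edge is at crop x≈322, and the cheeks' inner edges at y≈176 and 288. The held tin's far top edge runs (93,362)–(240,362).

Run:
```python
from h import *
import pickle
c,im=pickle.load(open("g.pkl","rb"))
f=lambda a,z: ray("wrist",(180+a[0]/2,60+a[1]/2),z,c)
for n,a,z in(("upO",(285,163),.022),("upI",(285,176),.022),("loI",(285,288),.022),("st1",(322,185),.022),("st2",(319,285),.022),("b1",(198,132),.008),("b2",(555,157),.008),("endL",(192,255),.008)): print(n,f(a,z).round(4))
o=np.array([.5483,.0895,.1611]); yw=82.45
for zz in(.026,.03):
  for a in((93,362),(240,362)): print("tin top",(f(a,.1611+zz)-o).round(4))
for a in((117,264),(207,264)): print("tin bot",(f(a,.1611-.041)-o).round(4))
# cam pose gives tcp check
print(-c[1].inv().apply(c[2]))
```

```text
upO [0.517 0.153 0.022]
upI [0.5229 0.1525 0.022 ]
loI [0.5756 0.1489 0.022 ]
st1 [0.5288 0.1694 0.022 ]
st2 [0.5764 0.1654 0.022 ]
b1 [0.5004 0.1168 0.008 ]
b2 [0.5282 0.3109 0.008 ]
endL [0.5583 0.1075 0.008 ]
tin top [-0.0264 -0.0056  0.026 ]
tin top [-0.0231  0.02    0.026 ]
tin top [-0.0284 -0.0049  0.03  ]
tin top [-0.0252  0.0197  0.03  ]
tin bot [-0.0237 -0.006  -0.041 ]
tin bot [-0.0204  0.0192 -0.041 ]
[0.47657044 0.1009847  0.28055866]
```

Emit:
arm_command(moves=[[0.3, 2.5, 0, 0], [0.3, 3.0, 0, 0], [0, 0, 0, 0], [0, 0, 3.0, 0], [0, 0, 4.0, 0]])

```text
clock: 8.4
tcp_pos: [0.551, 0.1408, 0.092]
eef_rot: [0.07, 0.998, 0.0, 0.002]
wrist_force: [0.7, -0.8, -3.4]
gripper_width: 0.324
grasp_force: 34.8
```

Emit:
arm_command(moves=[[0, 0, 1.5, 0], [0, 0, 0, 0], [0, 0, 0, 0], [0, 0, 0.5, 0], [0, 0, 0.5, 0]])

```text
clock: 8.9
tcp_pos: [0.5503, 0.141, 0.0672]
eef_rot: [0.07, 0.998, 0.001, 0.001]
wrist_force: [0.8, 0.0, -1.4]
gripper_width: 0.318
grasp_force: 34.8
```

Run:
```python
from h import *
for i in range(3):
    ctrl.camera("wrist"); o=ctrl.get_obs(); print(o["tcp_pos"].round(4),o["wrist_force"].round(1),o["moment"].round(2),-cam("wrist")[1].inv().apply(cam("wrist")[2]))
print(o["eef_rot"].round(4),o["clock"])
```

```text
[0.5496 0.1408 0.0662] [-0.3  0.2 -3. ] [-0.04  0.04 -0.01] [0.47764935 0.15106646 0.18568345]
[0.5493 0.1407 0.0663] [ 0.3  0.8 -1.3] [-0.04  0.01  0.02] [0.47747664 0.1510308  0.18582064]
[0.5494 0.1408 0.0664] [-0.2 -0.3 -2.1] [-0.04  0.06  0.01] [0.47751064 0.15106898 0.18594981]
[0.0703 0.9975 0.     0.    ] 9.05
```

Emit:
arm_command(moves=[[0, 0.5, 0, 0], [0, 0, 0, 0], [0, 0, 0, 0], [0, 0, 0, 0], [0, 0, 0, 0]])

```text
clock: 9.55
tcp_pos: [0.5501, 0.1457, 0.0663]
eef_rot: [0.07, 0.998, -0.0, 0.0]
wrist_force: [-0.4, 0.4, -1.4]
gripper_width: 0.32
grasp_force: 34.8
```

Run:
```python
from h import *
import pickle
c,im=snap("wrist"); o=ctrl.get_obs(); c2,im2=snap("side"); c3,im3=snap("top")
pickle.dump((c,im,c2,im2),open("i.pkl","wb")); print(o["tcp_pos"].round(4),o["clock"])
a=cv2.resize(im[120:320,180:380],(400,400),interpolation=2)
x,y=proj("side",(.55,.148,.05),c2)[0].astype(int); print(x,y)
b=cv2.resize(im2[y-35:y+35,x-35:x+35],(400,400),interpolation=2)
cv2.imwrite("pics/i.png",np.hstack([a,b])[:,:,::-1])
```

```text
[0.5501 0.1457 0.0663] 9.6
236 257
```

View pics/i.png

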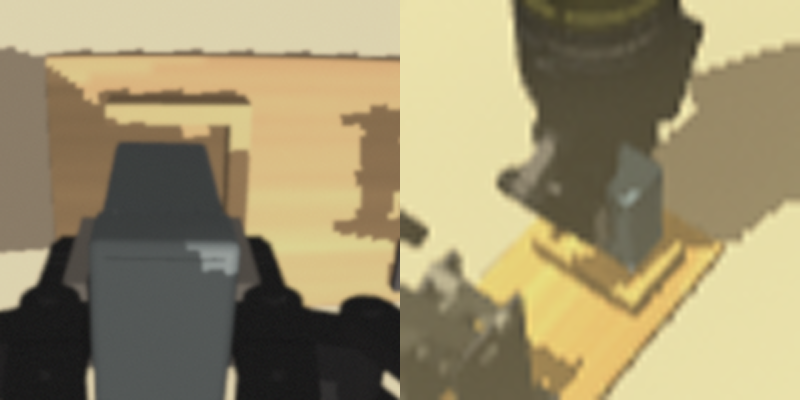

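The tin's bottom edge, now almost at cheek height, is about 6 mm from the stop and about 5 mm from the far cheek, where 3 mm is ideal. I'll shift about 2 mm each way and lower.

Emit:
arm_command(moves=[[0.2, 0.25, 0, 0], [0, 0, 0.4, 0], [0, 0, 0.4, 0], [0, 0, 0.2, 0], [0, 0, 0, 0]])

```text
clock: 10.2
tcp_pos: [0.5481, 0.1484, 0.0557]
eef_rot: [0.07, 0.998, -0.0, -0.0]
wrist_force: [-0.6, 0.5, -1.3]
gripper_width: 0.32
grasp_force: 34.8
```

Emit:
arm_command(moves=[[0, 0, 0.2, 0], [0, 0, 0.2, 0], [0, 0, 0.1, 0], [0, 0, 0, 0], [0, 0, 0, 0]])

```text
clock: 10.7
tcp_pos: [0.5485, 0.1486, 0.0513]
eef_rot: [0.07, 0.998, 0.0, 0.0]
wrist_force: [0.3, -0.3, -0.7]
gripper_width: 0.322
grasp_force: 34.8
```

Emit:
arm_command(moves=[[0, 0, 0.1, 0], [0, 0, 0.1, 0], [0, 0, 0, 0], [0, 0, 0, 0], [0, 0, 0, 0]])

```text
clock: 11.2
tcp_pos: [0.5486, 0.1486, 0.0496]
eef_rot: [0.07, 0.998, 0.0, 0.0]
wrist_force: [-1.9, -1.2, 5.8]
gripper_width: 0.318
grasp_force: 35.1
```

Seated on the nest floor with about 6 N of contact. Next: release, rise, and go over behind the knob.

Emit:
arm_command(moves=[[0, 0, -0.1, 0], [0, 0, 0, 0], [0, 0, 0, 0], [0, 0, -1, 0], [0, 0, -2, 0]], grip=0.6)

```text
clock: 11.7
tcp_pos: [0.5474, 0.1483, 0.0798]
eef_rot: [0.07, 0.998, -0.001, -0.001]
wrist_force: [0.1, 0.0, -0.3]
gripper_width: 0.599
grasp_force: 0.0
```

Emit:
arm_command(moves=[[0, 0, -4.4, 0], [0, 0, -4.4, 0], [0, 0, -4.4, 0], [0, 0, -4.4, 0], [0, 0, -4.4, 0]])

```text
clock: 12.2
tcp_pos: [0.5479, 0.1483, 0.3029]
eef_rot: [0.07, 0.998, 0.0, 0.0]
wrist_force: [-0.1, 0.6, -0.4]
gripper_width: 0.606
grasp_force: 0.0
```

Emit:
arm_command(moves=[[0.2, 4.1, 0, 0], [0.2, 4.1, 0, 0], [0.2, 4.1, 0, 0], [0.2, 4.1, 0, 0], [0, 4.0, 0, 0]], grip=0)

```text
clock: 12.7
tcp_pos: [0.5685, 0.3533, 0.3011]
eef_rot: [0.07, 0.998, 0.0, -0.0]
wrist_force: [0.6, 0.6, -0.6]
gripper_width: -0.001
grasp_force: 0.0
```

Emit:
arm_command(moves=[[0, 4.0, 0, 0], [0, 0, 0, 0], [0, 0, 0, 0], [0, 0, 0, 0], [0, 0, 0, 0]])

```text
clock: 13.2
tcp_pos: [0.5754, 0.3892, 0.3007]
eef_rot: [0.071, 0.997, -0.001, 0.0]
wrist_force: [0.8, -0.3, -0.1]
gripper_width: 0.001
grasp_force: 0.0
```

Run:
```python
from h import *
import pickle
for n in("wrist","side","top"):
    c,im=snap(n)
    if n=="wrist": pickle.dump((c,im),open("j.pkl","wb")); w=im
    if n=="side": c2,s=c,im
    for q in("tin","knob","foot"):
        r=ctrl.spot_in(n,q)
        print(n,q,[(np.round(toworld(n,d["xyz"],c),3).tolist(),round(d["p"],2),proj(n,toworld(n,d["xyz"],c),c)[0].astype(int).tolist()) for d in r[:3]])
    print(proj(n,[(.569,.342,.165),(.549,.15,.078)],c).round())
o=ctrl.get_obs(); print(o["tcp_pos"].round(4),o["eef_rot"].round(3),o["clock"],o["gripper_width"])
x,y=proj("side",(.56,.24,.1),c2)[0].astype(int)
b=cv2.resize(s[y-60:y+60,x-50:x+50],(400,480),interpolation=2)
a=cv2.resize(w[:,100:420],(400,480))
cv2.imwrite("pics/j.png",np.hstack([a,b])[:,:,::-1]); print(x,y)
```

```text
wrist tin [([0.614, -0.048, 0.06], 0.73, [15, 224]), ([0.623, 0.021, 0.054], 0.71, [44, 225]), ([0.396, -0.023, 0.024], 0.67, [9, 97])]
wrist knob [([0.571, 0.35, 0.168], 0.67, [215, 187])]
wrist foot [([0.564, 0.287, 0.21], 0.62, [131, 204]), ([0.549, 0.158, 0.076], 0.16, [87, 172])]
[[207. 185.]
 [ 82. 173.]]
side tin [([0.541, 0.16, 0.067], 0.85, [236, 259]), ([0.383, -0.034, 0.051], 0.85, [313, 234]), ([0.615, -0.048, 0.056], 0.79, [248, 202])]
side knob [([0.567, 0.342, 0.164], 0.82, [187, 291])]
side foot []
[[187. 291.]
 [236. 253.]]
top tin [([0.543, 0.144, 0.075], 0.67, [203, 206]), ([0.383, -0.045, 0.06], 0.6, [275, 265]), ([0.626, 0.007, 0.067], 0.55, [253, 175])]
top knob [([0.567, 0.339, 0.166], 0.72, [122, 192])]
top foot [([0.572, 0.278, 0.216], 0.65, [141, 186]), ([0.789, 0.126, 0.01], 0.46, [212, 126]), ([0.463, -0.352, 0.144], 0.16, [397, 229])]
[[121. 192.]
 [201. 204.]]
[0.5747 0.3912 0.3003] [ 0.07   0.998  0.    -0.   ] 13.8 -0.0011965164419735757
215 272
```

View pics/j.png

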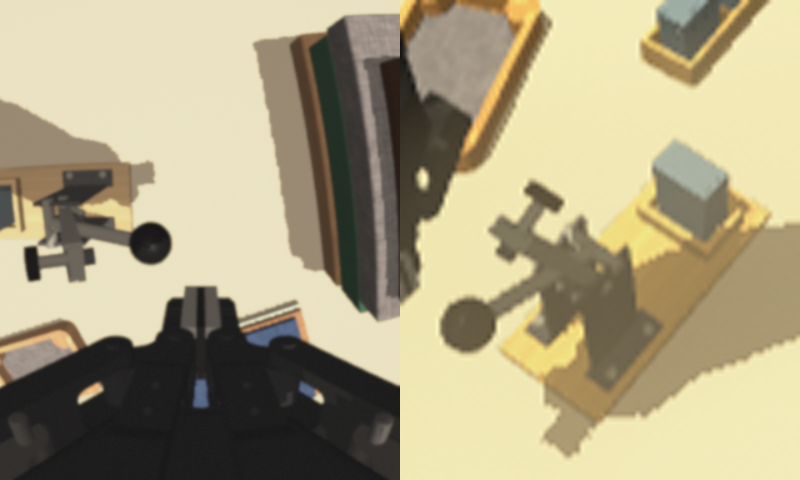

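The side view shows the tin standing upright inside the nest. The clamp is open, with the knob at side pixel (187,291), and the shut fingers are behind it. Descending behind the knob.

Emit:
arm_command(moves=[[0, 0, 4.5, 0], [0, 0, 4.5, 0], [0, 0, 3.8, 0], [0, -0.8, 0, 0], [0, -0.7, 0, 0]])

```text
clock: 14.3
tcp_pos: [0.5708, 0.378, 0.1727]
eef_rot: [0.07, 0.998, 0.001, -0.002]
wrist_force: [-6.1, 6.2, 2.2]
gripper_width: 0.001
grasp_force: 3.5
```

Emit:
arm_command(moves=[[0, -0.5, 0, 0], [0, -0.56, -0.88, 0], [0, -0.64, -0.83, 0], [0, -0.71, -0.77, 0], [0, -0.77, -0.71, 0]])

```text
clock: 14.8
tcp_pos: [0.5692, 0.3476, 0.2089]
eef_rot: [0.07, 0.998, 0.004, 0.003]
wrist_force: [-1.1, 3.1, 2.6]
gripper_width: 0.004
grasp_force: 1.4
```

Run:
```python
from h import *
for n in("side","top"):
    c,im=snap(n); r=ctrl.spot_in(n,"knob"); print(n,[(np.round(toworld(n,d["xyz"],c),3).tolist(),round(d["p"],2)) for d in r[:2]])
o=ctrl.get_obs(); print(o["tcp_pos"].round(4),o["wrist_force"].round(1),o["clock"])
```

```text
side [([0.62, -0.047, 0.057], 0.15)]
top [([0.564, 0.281, 0.161], 0.65)]
[0.5694 0.3434 0.2053] [-0.2 -1.  -0.1] 15.0
```

```bash
cat >> h.py <<'E'
def knob():
    """compare seen knob pixels with those predicted for handle angles"""
    piv=np.array([.556,.2385,.105]); u=np.array([-.12,-.993,0])
    for n in("top","side","wrist"):
        c,im=snap(n); g=cv2.cvtColor(im,cv2.COLOR_RGB2GRAY)
        s=[]
        for a in np.arange(0,1.75,.1):
            th=np.radians(150)-a; k=piv+.12*(np.cos(th)*u+np.sin(th)*np.array([0,0,1])); px=proj(n,k,c)[0]
            s.append((round(a,1),px.round().astype(int).tolist()))
        t=ctrl.trace(n,"knob"); r=ctrl.spot_in(n,"knob")
        print(n,[(round(d["p"],2),np.argwhere(d["pixels"]).mean(0)[::-1].round(1),int(d["pixels"].sum())) for d in t[:3]],[(toworld(n,d["xyz"],c).round(3),round(d["p"],2)) for d in r[:2]]); print(s[::3])
    o=ctrl.get_obs(); print(o["tcp_pos"].round(4),o["wrist_force"].round(1),o["clock"])
E
python3 -c "
from h import *
knob()"
```

```text
top [(0.62, array([149.1, 193.1]), 113)] [(array([0.563, 0.279, 0.164]), 0.73)]
[(np.float64(0.0), [121, 193]), (np.float64(0.3), [127, 191]), (np.float64(0.6), [136, 191]), (np.float64(0.9), [149, 191]), (np.float64(1.2), [164, 193]), (np.float64(1.5), [179, 195])]
side [(0.7, array([206. , 276.1]), 169), (0.28, array([309.4, 214.9]), 72)] [(array([0.56 , 0.28 , 0.131]), 0.7)]
[(np.float64(0.0), [187, 291]), (np.float64(0.3), [192, 278]), (np.float64(0.6), [199, 264]), (np.float64(0.9), [208, 252]), (np.float64(1.2), [218, 241]), (np.float64(1.5), [227, 234])]
wrist [(0.61, array([157.8, 246.6]), 2520)] [(array([0.558, 0.29 , 0.181]), 0.86), (array([0.633, 0.011, 0.062]), 0.37)]
[(np.float64(0.0), [255, 232]), (np.float64(0.3), [210, 256]), (np.float64(0.6), [141, 275]), (np.float64(0.9), [72, 281]), (np.float64(1.2), [22, 273]), (np.float64(1.5), [-2, 258])]
[0.5681 0.345  0.2038] [ 0.2  0.8 -0.3] 15.45
```

Emit:
arm_command(moves=[[-0.2, -0.83, -0.64, 0], [0, -0.88, -0.56, 0], [0, -0.93, -0.48, 0], [0, -0.97, -0.4, 0], [0, -1.0, -0.31, 0]])

```text
clock: 15.95
tcp_pos: [0.5638, 0.2978, 0.2288]
eef_rot: [0.071, 0.998, 0.0, 0.0]
wrist_force: [0.3, -0.7, -0.3]
gripper_width: -0.001
grasp_force: 0.0
```

```bash
python3 -c "
from h import *
knob()"
```

```text
top [(0.47, array([155.1, 192.8]), 163)] [(array([0.557, 0.247, 0.186]), 0.54), (array([ 0.617, -0.114,  0.015]), 0.16)]
[(np.float64(0.0), [121, 193]), (np.float64(0.3), [127, 191]), (np.float64(0.6), [136, 191]), (np.float64(0.9), [149, 191]), (np.float64(1.2), [164, 193]), (np.float64(1.5), [179, 195])]
side [(0.7, array([210.2, 264.4]), 230)] [(array([0.558, 0.252, 0.155]), 0.78)]
[(np.float64(0.0), [187, 291]), (np.float64(0.3), [192, 278]), (np.float64(0.6), [199, 264]), (np.float64(0.9), [208, 252]), (np.float64(1.2), [218, 241]), (np.float64(1.5), [227, 234])]
wrist [(0.85, array([154.9, 243.2]), 4754)] [(array([0.555, 0.242, 0.218]), 0.77)]
[(np.float64(0.0), [323, 214]), (np.float64(0.3), [295, 232]), (np.float64(0.6), [241, 250]), (np.float64(0.9), [171, 260]), (np.float64(1.2), [108, 257]), (np.float64(1.5), [69, 245])]
[0.5635 0.2996 0.2278] [ 0.5  0.1 -0. ] 16.4
```

Emit:
arm_command(moves=[[0, -1.02, -0.23, 0], [0, -1.04, -0.14, 0], [0, -1.05, -0.05, 0], [0, -1.05, 0.05, 0], [0, -1.04, 0.14, 0]])

```text
clock: 16.9
tcp_pos: [0.5566, 0.2468, 0.2308]
eef_rot: [0.071, 0.998, 0.001, 0.0]
wrist_force: [0.1, 2.9, 2.0]
gripper_width: -0.003
grasp_force: 1.1
```

```bash
python3 -c "
from h import *
knob()"
```

```text
top [(0.41, array([255.3, 176.6]), 211)] [(array([ 0.616, -0.061,  0.066]), 0.62)]
[(np.float64(0.0), [121, 193]), (np.float64(0.3), [127, 191]), (np.float64(0.6), [136, 191]), (np.float64(0.9), [149, 191]), (np.float64(1.2), [164, 193]), (np.float64(1.5), [179, 195])]
side [(0.47, array([212. , 266.8]), 218)] []
[(np.float64(0.0), [187, 291]), (np.float64(0.3), [192, 278]), (np.float64(0.6), [199, 264]), (np.float64(0.9), [208, 252]), (np.float64(1.2), [218, 241]), (np.float64(1.5), [227, 234])]
wrist [(0.83, array([231.8, 232.9]), 3415), (0.31, array([  8.1, 243. ]), 342)] []
[(np.float64(0.0), [391, 211]), (np.float64(0.3), [377, 228]), (np.float64(0.6), [339, 246]), (np.float64(0.9), [276, 258]), (np.float64(1.2), [203, 259]), (np.float64(1.5), [146, 247])]
[0.5565 0.2484 0.2305] [0.1 1.8 1.8] 17.35
```

Emit:
arm_command(moves=[[0, -1.02, 0.23, 0], [0, -1.0, 0.31, 0], [0, -0.97, 0.4, 0], [0, 0, 0, 0], [0, 0, 0, 0]])

```text
clock: 17.85
tcp_pos: [0.552, 0.2165, 0.2205]
eef_rot: [0.071, 0.997, -0.001, -0.0]
wrist_force: [0.2, 0.6, 0.1]
gripper_width: 0.001
grasp_force: 0.0
```

```bash
python3 -c "
from h import *
knob()"
```

```text
top [] []
[(np.float64(0.0), [121, 193]), (np.float64(0.3), [127, 191]), (np.float64(0.6), [136, 191]), (np.float64(0.9), [149, 191]), (np.float64(1.2), [164, 193]), (np.float64(1.5), [179, 195])]
side [(0.57, array([219.9, 256. ]), 290), (0.54, array([268.1, 182.5]), 105)] [(array([ 0.46 , -0.327,  0.097]), 0.62), (array([0.554, 0.221, 0.146]), 0.61)]
[(np.float64(0.0), [187, 291]), (np.float64(0.3), [192, 278]), (np.float64(0.6), [199, 264]), (np.float64(0.9), [208, 252]), (np.float64(1.2), [218, 241]), (np.float64(1.5), [227, 234])]
wrist [(0.94, array([230.5, 231.4]), 4653)] [(array([0.554, 0.191, 0.178]), 0.8), (array([ 0.434, -0.122,  0.021]), 0.53)]
[(np.float64(0.0), [433, 214]), (np.float64(0.3), [426, 232]), (np.float64(0.6), [397, 252]), (np.float64(0.9), [341, 267]), (np.float64(1.2), [265, 270]), (np.float64(1.5), [196, 259])]
[0.5522 0.2181 0.221 ] [ 0.5 -0.4  0.8] 18.3
```

Emit:
arm_command(moves=[[0, -0.93, 0.48, 0], [0, -0.88, 0.56, 0], [0, -0.7, 0.54, 0], [0, 0, 0, 0], [0, 0, 0, 0]])

```text
clock: 18.8
tcp_pos: [0.5505, 0.2019, 0.2074]
eef_rot: [0.068, 0.998, 0.008, 0.003]
wrist_force: [1.0, 15.0, 5.3]
gripper_width: -0.001
grasp_force: 7.5
```

```bash
python3 -c "
from h import *
knob()"
```

```text
top [] []
[(np.float64(0.0), [121, 193]), (np.float64(0.3), [127, 191]), (np.float64(0.6), [136, 191]), (np.float64(0.9), [149, 191]), (np.float64(1.2), [164, 193]), (np.float64(1.5), [179, 195])]
side [(0.63, array([217.3, 261.5]), 242)] [(array([0.558, 0.232, 0.13 ]), 0.75)]
[(np.float64(0.0), [187, 291]), (np.float64(0.3), [192, 278]), (np.float64(0.6), [199, 264]), (np.float64(0.9), [208, 252]), (np.float64(1.2), [218, 241]), (np.float64(1.5), [227, 234])]
wrist [(0.83, array([262.9, 233. ]), 3760)] [(array([0.548, 0.197, 0.169]), 0.8), (array([ 0.613, -0.174,  0.029]), 0.33)]
[(np.float64(0.0), [458, 219]), (np.float64(0.3), [456, 239]), (np.float64(0.6), [434, 260]), (np.float64(0.9), [383, 279]), (np.float64(1.2), [305, 285]), (np.float64(1.5), [226, 274])]
[0.5505 0.202  0.2074] [-0.4 15.5  5.9] 19.25
```

Emit:
arm_command(moves=[[0, -0.4, 0.3, 0], [0, -0.4, 0.2, 0], [0, 0, 0, 0], [0, 0, 0, 0], [0, 0, 0, 0]])

```text
clock: 19.75
tcp_pos: [0.5507, 0.2016, 0.2052]
eef_rot: [0.065, 0.998, 0.014, 0.006]
wrist_force: [-0.6, 25.2, 15.4]
gripper_width: -0.0
grasp_force: 12.7
```

Emit:
arm_command(moves=[[0, 1.0, -0.5, 0], [0, 2, -2, 0], [0, 2, -4, 0], [0, 4, -4, 0], [0, 4.5, -1, 0]])

```text
clock: 20.25
tcp_pos: [0.5685, 0.3128, 0.3147]
eef_rot: [0.073, 0.997, 0.001, 0.003]
wrist_force: [1.0, 0.8, -0.5]
gripper_width: -0.001
grasp_force: 0.0
```

Emit:
arm_command(moves=[[0, 4, 0, 0], [0, 4, 0, 0], [0, 0, 0, 0], [0, 0, 0, 0], [0, 0, 0, 0]])

```text
clock: 20.75
tcp_pos: [0.5778, 0.3908, 0.3099]
eef_rot: [0.071, 0.997, -0.001, -0.0]
wrist_force: [-0.0, 0.3, -0.4]
gripper_width: 0.0
grasp_force: 0.0
```

```bash
python3 -c "
from h import *
knob()
for n in('side','top','wrist'):
    c,im=snap(n)
    print(n,[(toworld(n,d['xyz'],c).round(3),round(d['p'],2)) for d in ctrl.spot_in(n,'foot')[:2]])
    print(proj(n,[.544,.148,.197],c),proj(n,[.547,.163,.197],c))
    cv2.imwrite('pics/k_%s.png'%n,im[:,:,::-1])
"
```

```text
top [(0.77, array([173.7, 195.6]), 268), (0.35, array([255.6, 176.4]), 245)] [(array([0.554, 0.204, 0.167]), 0.5)]
[(np.float64(0.0), [121, 193]), (np.float64(0.3), [127, 191]), (np.float64(0.6), [136, 191]), (np.float64(0.9), [149, 191]), (np.float64(1.2), [164, 193]), (np.float64(1.5), [179, 195])]
side [(0.55, array([220.8, 252.8]), 392)] [(array([0.555, 0.205, 0.161]), 0.81)]
[(np.float64(0.0), [187, 291]), (np.float64(0.3), [192, 278]), (np.float64(0.6), [199, 264]), (np.float64(0.9), [208, 252]), (np.float64(1.2), [218, 241]), (np.float64(1.5), [227, 234])]
wrist [(0.95, array([ 86.2, 188.4]), 1960)] [(array([0.555, 0.203, 0.168]), 0.83)]
[(np.float64(0.0), [205, 180]), (np.float64(0.3), [174, 190]), (np.float64(0.6), [133, 197]), (np.float64(0.9), [93, 202]), (np.float64(1.2), [61, 202]), (np.float64(1.5), [41, 198])]
[0.5771 0.3932 0.3107] [ 0.6  0.6 -1. ] 21.2
side [(array([0.532, 0.163, 0.055]), 0.38)]
[[236.43953427 228.19365389]] [[232.52092334 231.93007264]]
top []
[[195.74585134 198.22411985]] [[189.6372229 197.1466892]]
wrist [(array([0.551, 0.157, 0.076]), 0.43)]
[[ 24.62043287 193.24986937]] [[ 34.23277238 194.15015982]]
```

```bash
cat >> h.py <<'E'
def ball():
    piv=np.array([.556,.2385,.105]); u=np.array([-.12,-.993,0])
    for n in("top","side","wrist"):
        c,im=snap(n); t=ctrl.trace(n,"knob")
        if not t: continue
        D=cv2.distanceTransform(t[0]["pixels"].astype(np.uint8),cv2.DIST_L2,5); i=np.unravel_index(D.argmax(),D.shape)
        A=np.arange(-.1,1.9,.02); P=[]
        for a in A:
            th=np.radians(150)-a; P.append(proj(n,piv+.12*(np.cos(th)*u+np.sin(th)*np.array([0,0,1])),c)[0])
        P=np.array(P); e=np.hypot(*(P-[i[1],i[0]]).T); j=e.argmin()
        print(n,round(t[0]["p"],2),"ball px",i[::-1],"r",D.max().round(1),"best angle",A[j].round(2),"err px",e[j].round(1))
E
python3 -c "
from h import *
ball(); c,im=snap('side')
b=cv2.resize(im[210:310,170:270],(600,600),interpolation=2); cv2.imwrite('pics/k.png',b[:,:,::-1])"
```

```text
top 0.77 ball px (np.int64(186), np.int64(195)) r 6.4 best angle 1.64 err px 1.4
side 0.8 ball px (np.int64(229), np.int64(234)) r 5.4 best angle 1.58 err px 0.8
wrist 0.56 ball px (np.int64(43), np.int64(199)) r 13.4 best angle 1.44 err px 0.8
```

View pics/k.png

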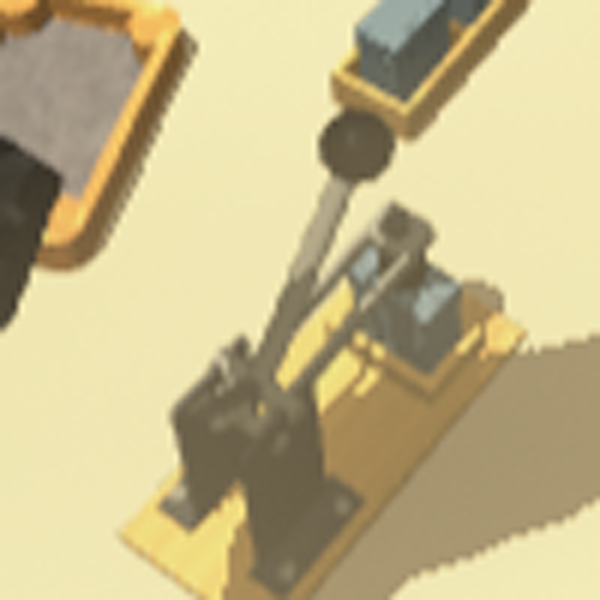

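The side crop shows the handle swung over to the nest, with the ball at side pixel (229.5,234.3) and the arm and foot down on the tin's lid. I'll check numerically that it is locked.

Run:
```python
from h import *
from scipy.optimize import least_squares as ls
ct,im=snap("top"); cs=cam("side")
D=cv2.distanceTransform(ctrl.trace("top","knob")[0]["pixels"].astype(np.uint8),cv2.DIST_L2,5)
ys,xs=np.where(D>D.max()-1.2); tp=(xs.mean(),ys.mean()); print("top ball",tp)
def tri(a,b):
    f=lambda X:np.r_[proj("top",X,ct)[0]-a,proj("side",X,cs)[0]-b]; r=ls(f,[.55,.2,.2]); return r.x.round(4),r.fun.round(1)
print("now",tri(tp,(229.5,234.3))); print("186",tri((186,195),(229.5,234.3)))
print("open",tri((121.5,193),(187,291.5)))
piv=np.array([.556,.2385,.105]); u=np.array([-.12,-.993,0])
for a in(1.5,1.6,1.66,1.74):
    th=np.radians(150)-a; k=piv+.12*(np.cos(th)*u+np.sin(th)*np.array([0,0,1])); print(a,k.round(3),proj("top",k,ct)[0].round(1),proj("side",k,cs)[0].round(1))
for n,c in(("top",ct),("side",cs)):
    print(proj(n,[.5485,.150,.068],c)[0].round(1),proj(n,[.5485,.150,.075],c)[0].round(1))
```

```text
top ball (np.float64(186.125), np.float64(194.875))
now (array([0.5522, 0.1717, 0.1946]), array([ 0.1,  0.4, -0.4, -0.1]))
186 (array([0.5519, 0.172 , 0.1951]), array([ 0.1,  0.4, -0.4, -0.1]))
open (array([0.5685, 0.3417, 0.1626]), array([-0.1, -0.3,  0.3,  0.1]))
1.5 [0.55  0.186 0.213] [179.  195.1] [226.6 234.5]
1.6 [0.548 0.176 0.207] [183.7 195.9] [229.3 233. ]
1.66 [0.548 0.17  0.203] [186.4 196.5] [230.8 232.4]
1.74 [0.547 0.162 0.197] [189.9 197.2] [232.7 231.7]
[201.8 204.9] [201.4 204.5]
[236.3 255.3] [236.2 254. ]
```

Emit:
arm_command(moves=[[0, -4.4, 0, 0], [0, -4.4, 0, 0], [0, -4.4, 0, 0], [-0.3, -4.4, 2, 0], [0, -0.2, 3.5, 0]])

```text
clock: 22.45
tcp_pos: [0.5577, 0.2087, 0.2575]
eef_rot: [0.075, 0.997, -0.002, 0.003]
wrist_force: [1.1, 0.6, 0.4]
gripper_width: -0.001
grasp_force: 0.0
```

Emit:
arm_command(moves=[[0, 0, 3.8, 0], [0, -0.8, 0, 0], [0, -0.7, 0, 0], [0, 0, 0, 0], [0, 0, 0, 0]])

```text
clock: 22.95
tcp_pos: [0.5542, 0.2024, 0.2196]
eef_rot: [0.071, 0.998, 0.001, 0.002]
wrist_force: [-0.4, -0.2, -0.2]
gripper_width: 0.001
grasp_force: 0.0
```

Emit:
arm_command(moves=[[0, -0.6, 0, 0], [0, -0.5, 0, 0], [0, 0, 0, 0], [0, 0, 0, 0], [0, 0, 0, 0]])

```text
clock: 23.45
tcp_pos: [0.553, 0.1983, 0.2197]
eef_rot: [0.068, 0.998, 0.006, 0.003]
wrist_force: [2.9, 10.3, -0.2]
gripper_width: -0.003
grasp_force: 4.9
```

Contact with the ball comes at y=0.198, which puts the knob 0.181 m along from open. That matches the 1.74 end stop, so the clamp is locked. Next I go over to the nest side of the knob and open it.

Emit:
arm_command(moves=[[0, 1.2, -1, 0], [0, 0, -4, 0], [0, -1.0, -3, 0], [0, -4.2, 0, 0], [0, -4.5, 0, 0]])

```text
clock: 23.95
tcp_pos: [0.5401, 0.1075, 0.2995]
eef_rot: [0.068, 0.998, 0.001, 0.002]
wrist_force: [1.2, -0.7, 0.1]
gripper_width: 0.001
grasp_force: 0.0
```

Emit:
arm_command(moves=[[0, -1, 0, 0], [0, 0, 4, 0], [0, 0, 4.6, 0], [0, 0.5, 0, 0], [0, 0.5, 0, 0]])

```text
clock: 24.45
tcp_pos: [0.5397, 0.1077, 0.2122]
eef_rot: [0.07, 0.998, 0.0, -0.0]
wrist_force: [0.1, 0.1, 0.3]
gripper_width: 0.002
grasp_force: 0.0
```

```bash
python3 -c "
from h import *
ball(); o=ctrl.get_obs(); print(o['tcp_pos'],o['wrist_force'],o['clock'])"
```

```text
top 0.6 ball px (np.int64(155), np.int64(196)) r 4.0 best angle 1.02 err px 4.1
side 0.87 ball px (np.int64(229), np.int64(234)) r 6.0 best angle 1.58 err px 0.8
wrist 0.76 ball px (np.int64(379), np.int64(250)) r 27.0 best angle 1.66 err px 2.6
[0.54033549 0.10708016 0.21307575] [-0.10288969 -0.1159553   0.14190061] 24.75
```

Emit:
arm_command(moves=[[0, 0.8, 0, 0], [0, 0.8, 0, 0], [0, 0.5, -0.1, 0], [0, 0.83, -0.64, 0], [0, 0.88, -0.56, 0]])

```text
clock: 25.25
tcp_pos: [0.545, 0.1454, 0.225]
eef_rot: [0.07, 0.998, 0.0, 0.0]
wrist_force: [-0.4, -0.1, -0.7]
gripper_width: -0.005
grasp_force: 0.0
```

Emit:
arm_command(moves=[[0, 0.93, -0.48, 0], [0, 0.97, -0.4, 0], [0, 1.0, -0.31, 0], [0, 0, 0, 0], [0, 0, 0, 0]])

```text
clock: 25.75
tcp_pos: [0.5487, 0.1689, 0.2384]
eef_rot: [0.072, 0.997, -0.004, -0.0]
wrist_force: [-4.1, -9.9, 16.4]
gripper_width: -0.003
grasp_force: 9.6
```

```bash
python3 -c "
from h import *
ball(); o=ctrl.get_obs(); print(o['tcp_pos'],o['wrist_force'],o['clock'])"
```

```text
top 0.64 ball px (np.int64(217), np.int64(198)) r 4.4 best angle 1.88 err px 21.6
side 0.56 ball px (np.int64(226), np.int64(236)) r 6.0 best angle 1.46 err px 1.0
wrist 0.77 ball px (np.int64(297), np.int64(231)) r 15.4 best angle 1.48 err px 8.1
[0.54864773 0.16856649 0.23814528] [-3.80988892 -9.95978218 14.90121366] 26.05
```

Emit:
arm_command(moves=[[0, -2.0, -0.3, 0], [0, -2.0, 0, 0], [0, -0.5, 1.5, 0], [0, 0, 1.3, 0], [0, 0, 0, 0]])

```text
clock: 26.55
tcp_pos: [0.5417, 0.1288, 0.2103]
eef_rot: [0.07, 0.998, -0.0, -0.001]
wrist_force: [-0.2, 1.0, 0.2]
gripper_width: -0.0
grasp_force: 0.0
```

```bash
python3 -c "
from h import *
ball(); o=ctrl.get_obs(); print(o['tcp_pos'],o['wrist_force'],o['clock'])"
```

```text
top 0.57 ball px (np.int64(155), np.int64(196)) r 3.6 best angle 1.02 err px 4.1
side 0.89 ball px (np.int64(229), np.int64(234)) r 6.0 best angle 1.58 err px 0.8
wrist 0.77 ball px (np.int64(348), np.int64(248)) r 23.0 best angle 1.64 err px 5.9
[0.54304314 0.12925384 0.21212648] [-0.04816121 -0.30736321  0.32043065] 26.85
```

Emit:
arm_command(moves=[[0, 0.5, 0, 0], [0, 0.5, 0, 0], [0, 0.5, -0.2, 0], [0, 0.5, -0.2, 0], [0, 0, 0, 0]])

```text
clock: 27.35
tcp_pos: [0.5453, 0.148, 0.2159]
eef_rot: [0.07, 0.998, -0.001, -0.0]
wrist_force: [-1.2, -2.8, 2.2]
gripper_width: 0.0
grasp_force: 2.0
```

```bash
python3 -c "
from h import *
ball(); o=ctrl.get_obs(); print(o['tcp_pos'],o['wrist_force'],o['clock'])"
```

```text
top 0.45 ball px (np.int64(152), np.int64(195)) r 2.8 best angle 0.96 err px 3.3
side 0.87 ball px (np.int64(228), np.int64(234)) r 5.0 best angle 1.54 err px 0.3
wrist 0.63 ball px (np.int64(312), np.int64(247)) r 23.4 best angle 1.64 err px 6.0
[0.54518849 0.1476256  0.21537918] [-1.87688004 -5.30913459  3.68112345] 27.65
```

Emit:
arm_command(moves=[[0, -0.4, 0.7, 0], [0, 0.6, 0, 0], [0, 0.7, -0.4, 0], [0, 0.85, -0.6, 0], [0, 0.9, -0.55, 0]])

```text
clock: 28.15
tcp_pos: [0.5495, 0.1771, 0.2243]
eef_rot: [0.07, 0.998, 0.001, 0.0]
wrist_force: [-0.7, 0.8, -1.0]
gripper_width: 0.0
grasp_force: 0.0
```

```bash
python3 -c "
from h import *
ball(); o=ctrl.get_obs(); print(o['tcp_pos'],o['wrist_force'],o['clock'])"
```

```text
side 0.55 ball px (np.int64(219), np.int64(240)) r 6.0 best angle 1.24 err px 0.3
wrist 0.97 ball px (np.int64(332), np.int64(250)) r 17.4 best angle 1.28 err px 9.1
[0.5488719  0.17474641 0.22357149] [ 0.94428911 -0.20284344  0.06406953] 28.45
```

Emit:
arm_command(moves=[[0, 1.0, -0.3, 0], [0, 1.0, -0.3, 0], [0, 1.0, -0.3, 0], [0, 1.0, -0.2, 0], [0, 1.0, 0, 0]])

```text
clock: 28.95
tcp_pos: [0.5564, 0.2256, 0.2354]
eef_rot: [0.07, 0.998, 0.0, 0.0]
wrist_force: [-0.2, -1.8, 1.2]
gripper_width: -0.001
grasp_force: 0.5
```

```bash
python3 -c "
from h import *
ball(); o=ctrl.get_obs(); print(o['tcp_pos'],o['wrist_force'],o['clock'])"
```

```text
top 0.54 ball px (np.int64(205), np.int64(211)) r 5.2 best angle 1.88 err px 15.7
side 0.51 ball px (np.int64(206), np.int64(252)) r 6.0 best angle 0.86 err px 1.7
wrist 0.74 ball px (np.int64(314), np.int64(250)) r 20.4 best angle 0.94 err px 1.0
[0.5559225  0.22370682 0.23466568] [ 0.87598569 -0.10156315 -0.0080445 ] 29.25
```

Emit:
arm_command(moves=[[0, 1.0, 0, 0], [0, 1.0, 0, 0], [0, 1.0, 0.1, 0], [0, 0, 0, 0], [0, 0, 0, 0]])

```text
clock: 29.75
tcp_pos: [0.5601, 0.2549, 0.2339]
eef_rot: [0.07, 0.998, 0.0, -0.0]
wrist_force: [-0.0, -0.2, -0.5]
gripper_width: -0.002
grasp_force: 0.0
```

```bash
python3 -c "
from h import *
ball(); o=ctrl.get_obs(); print(o['tcp_pos'],o['wrist_force'],o['clock'])"
```

```text
side 0.85 ball px (np.int64(198), np.int64(260)) r 6.0 best angle 0.66 err px 3.5
wrist 0.62 ball px (np.int64(314), np.int64(249)) r 21.6 best angle 0.68 err px 6.8
[0.56036214 0.25351043 0.23398028] [ 0.35039538 -0.77137738 -0.31319587] 30.05
```

Emit:
arm_command(moves=[[0, 0, -2, 0], [0, 0, -4, 0], [0, 0, 0, 0], [0, 0, 0, 0], [0, 0, 0, 0]])

```text
clock: 30.55
tcp_pos: [0.5598, 0.2535, 0.2931]
eef_rot: [0.07, 0.998, -0.0, -0.001]
wrist_force: [-0.0, 0.2, 0.3]
gripper_width: 0.002
grasp_force: 0.0
```

```bash
python3 -c "
from h import *
ball(); c,im=snap('wrist'); 
for q in('knob','foot'): print([(toworld('wrist',d['xyz'],c).round(3),round(d['p'],2)) for d in ctrl.spot_in('wrist',q)[:2]])
o=ctrl.get_obs(); print(o['tcp_pos'],o['wrist_force'],o['clock'])"
```

```text
side 0.79 ball px (np.int64(212), np.int64(247)) r 5.6 best angle 1.02 err px 0.2
wrist 0.87 ball px (np.int64(221), np.int64(217)) r 22.0 best angle 1.14 err px 6.8
[(array([0.557, 0.231, 0.222]), 0.95)]
[(array([0.547, 0.156, 0.079]), 0.47)]
[0.5602791  0.25394464 0.29371523] [ 0.55328323 -0.32980005 -0.24509522] 31.0
```

```bash
python3 -c "
from h import *
for i in range(2):
    c,im=snap('wrist'); print([(toworld('wrist',d['xyz'],c).round(3),round(d['p'],2)) for d in ctrl.spot_in('wrist','knob')[:2]])
    ball()
print(ctrl.get_obs()['clock'])"
```

```text
[]
top 0.52 ball px (np.int64(171), np.int64(191)) r 6.0 best angle 1.32 err px 2.8
side 0.63 ball px (np.int64(219), np.int64(239)) r 6.4 best angle 1.26 err px 0.9
wrist 0.88 ball px (np.int64(197), np.int64(213)) r 21.2 best angle 1.28 err px 5.1
[(array([0.555, 0.226, 0.218]), 0.65)]
side 0.72 ball px (np.int64(219), np.int64(239)) r 6.4 best angle 1.26 err px 0.9
wrist 0.77 ball px (np.int64(197), np.int64(214)) r 21.2 best angle 1.28 err px 6.1
31.8
```

The handle fell back to rest against the lid, because a finger can't follow it far enough without getting in the arm's way. Instead I'll grip the ball across the plane and carry it to the open stop.

Run:
```python
from h import *
from scipy.optimize import least_squares as ls
ct,cs=cam("top"),cam("side")
f=lambda X:np.r_[proj("top",X,ct)[0]-(171,192.5),proj("side",X,cs)[0]-(219,239)]; r=ls(f,[.55,.2,.2]); k=r.x; print(k.round(4),r.fun.round(1))
print(ctrl.get_obs()["q"].round(2))
go([k[0],k[1],.30],-8,12)
```

```text
[0.558  0.2064 0.2124] [-0.2 -0.6  0.6  0.2]
[-0.35  0.64 -0.27  1.54  0.19  0.99  0.76]
yaw0 81.9 shift [-0.44 -4.75 -0.6 ] turn 1.57 rows 12 t 31.8 [0.5603 0.254  0.294 ]
[[np.float64(-0.04), np.float64(-0.4), np.float64(-0.05), np.float64(0.131)], [np.float64(-0.09), np.float64(-0.39), np.float64(-0.05), np.float64(0.131)], [np.float64(-0.14), np.float64(-0.37), np.float64(-0.05), np.float64(0.131)], [np.float64(-0.18), np.float64(-0.35), np.float64(-0.05), np.float64(0.131)], [np.float64(-0.23), np.float64(-0.32), np.float64(-0.05), np.float64(0.131)], [np.float64(-0.27), np.float64(-0.29), np.float64(-0.05), np.float64(0.131)], [np.float64(-0.31), np.float64(-0.25), np.float64(-0.05), np.float64(0.131)], [np.float64(-0.34), np.float64(-0.21), np.float64(-0.05), np.float64(0.131)], [np.float64(-0.36), np.float64(-0.17), np.float64(-0.05), np.float64(0.131)], [np.float64(-0.38), np.float64(-0.12), np.float64(-0.05), np.float64(0.131)], [np.float64(-0.39), np.float64(-0.07), np.float64(-0.05), np.float64(0.131)], [np.float64(-0.4), np.float64(-0.02), np.float64(-0.05), np.float64(0.131)]]
```

Emit:
arm_command(moves=[[-0.4, -2.2, -0.6, 0], [0, -2.2, 0, -0.13], [0, 0, 0, -0.13], [0, 0, 0, -0.13], [0, 0, 0, -0.13]], grip=0.75)

```text
clock: 32.3
tcp_pos: [0.5582, 0.2096, 0.3001]
eef_rot: [-0.191, 0.982, 0.0, 0.0]
wrist_force: [0.5, 0.1, 0.1]
gripper_width: 0.756
grasp_force: 0.0
```

Emit:
arm_command(moves=[[0, 0, 0, -0.13], [0, 0, 0, -0.13], [0, 0, 0, -0.13], [0, 0, 0, -0.13], [0, 0, 0, -0.13]])

```text
clock: 32.8
tcp_pos: [0.5582, 0.2097, 0.2999]
eef_rot: [-0.494, 0.869, -0.0, 0.0]
wrist_force: [-0.1, -0.3, -0.6]
gripper_width: 0.749
grasp_force: 0.0
```

Emit:
arm_command(moves=[[0, 0, 0, -0.13], [0, 0, 0, -0.13], [0, 0, 0, -0.13], [0, 0, 0, 0], [0, 0, 0, 0]])

```text
clock: 33.3
tcp_pos: [0.5582, 0.2097, 0.2999]
eef_rot: [-0.65, 0.76, 0.0, 0.0]
wrist_force: [-0.2, 0.3, -0.0]
gripper_width: 0.749
grasp_force: 0.0
```

```bash
python3 -c "
from h import *
ball(); c,im=snap('wrist'); 
for q in('knob',): print([(toworld('wrist',d['xyz'],c).round(3),round(d['p'],2)) for d in ctrl.spot_in('wrist',q)[:2]])
T=[d['pixels'] for d in ctrl.trace('wrist','knob')[:1]]
D=cv2.distanceTransform(T[0].astype(np.uint8),cv2.DIST_L2,5); i=np.unravel_index(D.argmax(),D.shape)
print(i[::-1],D.max(),ray('wrist',i[::-1],.215,c),'cam',-c[1].inv().apply(c[2]))
o=ctrl.get_obs(); print(o['tcp_pos'],o['eef_rot'],o['q'].round(2),o['clock'])"
```

```text
side 0.72 ball px (np.int64(219), np.int64(239)) r 6.2 best angle 1.26 err px 0.9
wrist 0.85 ball px (np.int64(260), np.int64(204)) r 21.8 best angle 1.3 err px 8.7
[(array([0.555, 0.208, 0.226]), 0.67), (array([0.617, 0.026, 0.018]), 0.46)]
(np.int64(260), np.int64(204)) 21.581396 [0.55871387 0.20940072 0.215     ] cam [0.54780334 0.13732769 0.41954207]
[0.55809876 0.2099005  0.29999201] [-6.51471958e-01  7.58672713e-01 -3.43640331e-05  3.31801924e-05] [-0.04  0.67 -0.71  1.58  0.48  1.07  2.11] 33.75
```

Emit:
arm_command(moves=[[0, 0, 3.0, 0], [0, 0, 3.2, 0], [0, 0, 2.0, 0], [0, 0, 0, 0], [0, 0, 0, 0]])

```text
clock: 34.25
tcp_pos: [0.5584, 0.2102, 0.2184]
eef_rot: [-0.652, 0.759, 0.0, 0.0]
wrist_force: [-0.0, 1.3, 0.8]
gripper_width: 0.751
grasp_force: 0.0
```

Emit:
arm_command(moves=[[0, 0, 0, 0], [0, 0, 0, 0], [0, 0, 0, 0], [0, 0, 0, 0], [-0.5, 0, -0.15, 0]], grip=0, newtons=25)

```text
clock: 34.75
tcp_pos: [0.5588, 0.2132, 0.2204]
eef_rot: [-0.651, 0.759, -0.001, -0.001]
wrist_force: [-3.0, -3.3, 7.7]
gripper_width: 0.359
grasp_force: 24.6
```

Emit:
arm_command(moves=[[-0.5, 0, -0.13, 0], [-1.03, 0, -0.19, 0], [-1.04, 0, -0.1, 0], [-1.04, 0, 0, 0], [-1.04, 0, 0.08, 0]])

```text
clock: 35.25
tcp_pos: [0.5658, 0.2613, 0.224]
eef_rot: [-0.652, 0.759, -0.0, 0.0]
wrist_force: [-2.2, -0.7, 2.5]
gripper_width: 0.358
grasp_force: 25.2
```

Emit:
arm_command(moves=[[-1.03, 0, 0.17, 0], [-1.01, 0, 0.26, 0], [-1.0, 0, 0.35, 0], [-0.95, 0, 0.43, 0], [-0.91, 0, 0.52, 0]])

```text
clock: 35.75
tcp_pos: [0.573, 0.3111, 0.2061]
eef_rot: [-0.652, 0.758, 0.001, 0.001]
wrist_force: [-2.1, 0.9, 4.4]
gripper_width: 0.357
grasp_force: 26.4
```

Emit:
arm_command(moves=[[-0.86, 0, 0.59, 0], [-0.8, 0, 0.67, 0], [-0.74, 0, 0.73, 0], [-0.68, 0, 0.79, 0], [0, 0, 0, 0]])

```text
clock: 36.25
tcp_pos: [0.5774, 0.342, 0.1764]
eef_rot: [-0.652, 0.758, 0.001, 0.0]
wrist_force: [-2.7, 5.2, 3.0]
gripper_width: 0.358
grasp_force: 27.2
```

Emit:
arm_command(moves=[[-0.5, 0, 0.7, 0], [-0.3, 0, 0.6, 0], [0, 0, 0.3, 0], [0, 0, 0, 0], [0, 0, 0, 0]])

```text
clock: 36.75
tcp_pos: [0.5787, 0.3504, 0.1615]
eef_rot: [-0.652, 0.758, 0.002, 0.001]
wrist_force: [-3.0, 6.7, 2.9]
gripper_width: 0.361
grasp_force: 27.3
```

Emit:
arm_command(moves=[[-0.2, 0, 0.5, 0], [0, 0, 0.4, 0], [0, 0, 0, 0], [0, 0, 0, 0], [0, 0, 0, 0]])

```text
clock: 37.25
tcp_pos: [0.5791, 0.3525, 0.1562]
eef_rot: [-0.652, 0.758, 0.001, 0.002]
wrist_force: [-7.5, 0.9, 22.7]
gripper_width: 0.354
grasp_force: 28.7
```

Emit:
arm_command(moves=[[0, 0, 0, 0], [0, 0, 0, 0], [0, 0, -3, 0], [0, 0, -4, 0], [0, 0, -4.5, 0]], grip=0.8)

```text
clock: 37.75
tcp_pos: [0.5799, 0.3471, 0.2663]
eef_rot: [-0.651, 0.759, -0.001, -0.002]
wrist_force: [0.9, 0.6, 0.1]
gripper_width: 0.8
grasp_force: 0.0
```

```bash
python3 -c "
from h import *
ball(); o=ctrl.get_obs(); print(o['tcp_pos'],o['q'].round(2),o['clock'])
for n in('side','top'):
    c,im=snap(n)
    for q in('tin','foot','knob'): print(n,q,[(toworld(n,d['xyz'],c).round(3),round(d['p'],2)) for d in ctrl.spot_in(n,q)[:4]])
go([.549,.1495,.30],82,14)
"
```

```text
side 0.71 ball px (np.int64(181), np.int64(293)) r 6.4 best angle -0.08 err px 5.5
wrist 0.77 ball px (np.int64(264), np.int64(200)) r 19.4 best angle -0.1 err px 15.1
[0.57951237 0.34780743 0.26561513] [-0.29  0.81 -0.66  1.36  0.51  1.14  1.98] 38.05
side tin [(array([ 0.385, -0.03 ,  0.049]), 0.8), (array([ 0.614, -0.051,  0.057]), 0.77), (array([0.622, 0.013, 0.055]), 0.69), (array([0.541, 0.161, 0.06 ]), 0.52)]
side foot [(array([0.554, 0.264, 0.009]), 0.58), (array([0.565, 0.281, 0.209]), 0.57), (array([ 0.609, -0.176,  0.04 ]), 0.26)]
side knob [(array([0.568, 0.344, 0.162]), 0.54)]
top tin [(array([0.625, 0.006, 0.063]), 0.71), (array([ 0.382, -0.048,  0.06 ]), 0.52), (array([ 0.617, -0.062,  0.066]), 0.47), (array([0.564, 0.132, 0.068]), 0.41)]
top foot []
top knob [(array([0.788, 0.127, 0.008]), 0.63)]
yaw0 171.3 shift [ 2.023e+01 -1.000e-02 -3.260e+00] turn 1.559 rows 14 t 38.45 [0.5794 0.3495 0.2673]
[[np.float64(1.44), np.float64(-0.0), np.float64(-0.23), np.float64(0.111)], [np.float64(1.44), np.float64(-0.16), np.float64(-0.23), np.float64(0.111)], [np.float64(1.41), n
[... 200 characters left out ...]
(0.111)], [np.float64(1.23), np.float64(-0.76), np.float64(-0.23), np.float64(0.111)], [np.float64(1.13), np.float64(-0.9), np.float64(-0.23), np.float64(0.111)], [np.float64(1.03), np.float64(-1.02), np.float64(-0.23), np.float64(0.111)], [np.float64(0.91), np.float64(-1.12), np.float64(-0.23), np.float64(0.111)], [np.float64(0.78), np.float64(-1.22), np.float64(-0.23), np.float64(0.111)], [np.float64(0.64), np.float64(-1.3), np.float64(-0.23), np.float64(0.111)], [np.float64(0.49), np.float64(-1.36), np.float64(-0.23), np.float64(0.111)], [np.float64(0.33), np.float64(-1.41), np.float64(-0.23), np.float64(0.111)], [np.float64(0.18), np.float64(-1.43), np.float64(-0.23), np.float64(0.111)]]
```

Handle is at its open stop (knob at y≈0.344, foot raised again) and the tin is still in the nest. Returning to the tin.

Emit:
arm_command(moves=[[1.44, 0, -0.8, 0.111], [1.44, -0.16, -0.8, 0.111], [1.41, -0.32, -0.8, 0.111], [1.36, -0.47, -0.8, 0.111], [1.3, -0.62, 0, 0.111]], grip=0.7, newtons=35)

```text
clock: 38.95
tcp_pos: [0.5689, 0.2782, 0.301]
eef_rot: [-0.417, 0.909, 0.0, 0.001]
wrist_force: [0.1, -0.1, -0.3]
gripper_width: 0.698
grasp_force: 0.0
```

Emit:
arm_command(moves=[[1.23, -0.76, 0, 0.111], [1.13, -0.9, 0, 0.111], [1.03, -1.02, 0, 0.111], [0.91, -1.12, 0, 0.111], [0.78, -1.22, 0, 0.111]])

```text
clock: 39.45
tcp_pos: [0.5577, 0.2062, 0.2998]
eef_rot: [-0.152, 0.988, 0.0, 0.0]
wrist_force: [0.1, 0.3, -0.4]
gripper_width: 0.698
grasp_force: 0.0
```

Emit:
arm_command(moves=[[0.64, -1.3, 0, 0.111], [0.49, -1.36, 0, 0.111], [0.33, -1.41, 0, 0.111], [0.18, -1.43, 0, 0.111], [0, 0, 0, 0]])

```text
clock: 39.95
tcp_pos: [0.5494, 0.147, 0.2998]
eef_rot: [0.069, 0.998, -0.001, 0.0]
wrist_force: [1.2, 0.9, -0.1]
gripper_width: 0.699
grasp_force: 0.0
```

```bash
python3 -c "
from h import *
c,im=snap('wrist')
for d in ctrl.spot_in('wrist','tin')[:4]: print(toworld('wrist',d['xyz'],c).round(3),round(d['p'],2),proj('wrist',toworld('wrist',d['xyz'],c),c)[0].round())
for d in ctrl.trace('wrist','tin')[:4]:
    p=cv2.findNonZero(d['pixels'].astype(np.uint8)); W=np.array([ray('wrist',u[0],.068,c)[:2] for u in p.astype(float)])*1000
    print(round(d['p'],2),np.round(cv2.minAreaRect(W.astype(np.float32)),0) if 0 else cv2.minAreaRect(W.astype(np.float32)))
go([.549,.1495,.12],82)
"
```

```text
[0.621 0.016 0.06 ] 0.87 [172. 227.]
[0.545 0.147 0.069] 0.83 [260. 160.]
[ 0.617 -0.051  0.062] 0.82 [128. 230.]
[ 0.393 -0.031  0.063] 0.71 [107.  67.]
0.96 ((612.3792724609375, -43.76749801635742), (72.06721496582031, 44.0131950378418), 85.42142486572266)
0.76 ((618.590087890625, 15.623233795166016), (63.74529266357422, 45.303585052490234), 84.68112182617188)
0.61 ((545.4492797851562, 149.88165283203125), (29.74332046508789, 58.53757858276367), 78.1684799194336)
0.16 ((593.29443359375, 358.46942138671875), (201.21046447753906, 45.02166748046875), 69.7799301147461)
yaw0 82.5 shift [ 0.03 -0.15 17.99] turn 0.008 rows 4 t 40.1 [0.5494 0.1507 0.2999]
[ 0.01 -0.04  4.5 ]
```

Emit:
arm_command(moves=[[0, 0, 4.8, 0], [0, 0, 4.8, 0], [0, 0, 4.8, 0], [0, 0, 4.4, 0], [0, 0, 3.5, 0]])

```text
clock: 40.6
tcp_pos: [0.5486, 0.1509, 0.0741]
eef_rot: [0.066, 0.998, 0.001, -0.001]
wrist_force: [0.4, 0.4, -0.4]
gripper_width: 0.699
grasp_force: 0.0
```

Emit:
arm_command(moves=[[0, 0, 1.5, 0], [0, 0, 0.6, 0], [0, 0, 0, 0], [0, 0, 0, 0], [0, 0, 0, 0]])

```text
clock: 41.1
tcp_pos: [0.5505, 0.1499, 0.0574]
eef_rot: [0.067, 0.998, 0.001, 0.001]
wrist_force: [-0.2, 0.3, 0.9]
gripper_width: 0.702
grasp_force: 0.0
```

Emit:
arm_command(moves=[[0, 0, 0, 0], [0, 0, 0, 0], [0, 0, 0, 0], [0, 0, 0, 0], [0, 0, 0, 0]], grip=0)

```text
clock: 41.6
tcp_pos: [0.5498, 0.1495, 0.0565]
eef_rot: [0.067, 0.998, 0.0, 0.001]
wrist_force: [-0.5, -0.8, 6.4]
gripper_width: 0.328
grasp_force: 34.6
```

Emit:
arm_command(moves=[[0, 0, -1, 0], [0, 0, -2, 0], [0, 0, -3, 0], [0, 0, -4, 0], [0, 0, 0, 0]])

```text
clock: 42.1
tcp_pos: [0.5523, 0.1506, 0.1606]
eef_rot: [0.068, 0.998, 0.002, 0.004]
wrist_force: [0.8, 1.2, -1.5]
gripper_width: 0.328
grasp_force: 34.4
```

Run:
```python
from h import *
import pickle
o=ctrl.get_obs(); print(o["tcp_pos"],o["clock"],o["gripper_width"],o["grasp_force"])
c,im=snap("wrist")
for q in("cork","crate","tin","jar"):
    for d in ctrl.spot_in("wrist",q)[:4]: print(q,toworld("wrist",d["xyz"],c).round(3),round(d["p"],2))
ct,im=snap("top")
for q,z in(("cork",.007),("crate",.028)):
    for n,cc in(("top",ct),("wrist",c)):
        for d in ctrl.trace(n,q)[:2]:
            p=cv2.findNonZero(d["pixels"].astype(np.uint8)); W=np.array([ray(n,u[0],z,cc)[:2] for u in p.astype(float)])*1000
            print(n,q,round(d["p"],2),[np.round(v,1) for v in cv2.minAreaRect(W.astype(np.float32))])
```

```text
[0.55227398 0.15061448 0.16060342] 42.1 0.32832577058230594 34.418079619026685
cork [ 0.623 -0.13   0.003] 0.85
crate [ 0.603 -0.075  0.015] 0.65
tin [ 0.616 -0.048  0.056] 0.94
tin [0.543 0.154 0.171] 0.86
tin [ 0.396 -0.032  0.059] 0.66
tin [0.619 0.008 0.045] 0.62
jar [0.557 0.239 0.006] 0.67
jar [ 0.612 -0.172  0.029] 0.6
top cork 0.78 [array([ 619. , -124.4]), array([54.3, 35. ]), np.float64(87.7)]
top cork 0.7 [array([726.4, -94.3]), array([38.1, 26.2]), np.float64(74.0)]
wrist cork 0.81 [array([ 623.1, -127.7]), array([42.9, 24.3]), np.float64(88.1)]
top crate 0.63 [array([619.8, -91.5]), array([259.1,  56.7]), np.float64(83.3)]
wrist crate 0.98 [array([614.8, -83.5]), array([271.1,  65.2]), np.float64(85.7)]
wrist crate 0.67 [array([627.9, 141.4]), array([ 65.2, 149.4]), np.float64(80.1)]
```

Run:
```python
from h import *
go([.6185,-.1245,.15],-5,14)
```

```text
yaw0 82.3 shift [-10.57 -26.21   0.5 ] turn 1.523 rows 14 t 42.6 [0.549  0.1494 0.155 ]
[[np.float64(-0.75), np.float64(-1.87), np.float64(0.04), np.float64(0.109)], [np.float64(-0.95), np.float64(-1.78), np.float64(0.04), np.float64(0.109)], [np.float64(-1.14), np.float64(-1.66), np.float64(0.04), np.float64(0.109)], [np.float64(-1.32), np.float64(-1.53), np.float64(0.04), np.float64(0.109)], [np.float64(-1.47), np.float64(-1.38), np.float64(0.04), np.float64(0.109)], [np.float64(-1.61), np.float64(-1.21), np.float64(0.04), np.float64(0.109)], [np.float64(-1.74), np.float64(-1.03), np.float64(0.04), np.float64(0.109)], [np.float64(-1.84), np.float64(-0.83), np.float64(0.04), np.float64(0.109)], [np.float64(-1.92), np.float64(-0.63), np.float64(0.04), np.float64(0.109)], [np.float64(-1.97), np.float64(-0.42), np.float64(0.04), np.float64(0.109)], [np.float64(-2.01), np.float64(-0.2), np.float64(0.04), np.float64(0.109)], [np.float64(-2.02), np.float64(0.02), np.float64(0.04), np.float64(0.109)], [np.float64(-2.0), np.float64(0.24), np.float64(0.04), np.float64(0.109)], [np.float64(-1.97), np.float64(0.45), np.float64(0.04), np.float64(0.109)]]
```

Emit:
arm_command(moves=[[-0.75, -1.87, 0.04, 0.109], [-0.95, -1.78, 0.04, 0.109], [-1.14, -1.66, 0.04, 0.109], [-1.32, -1.53, 0.04, 0.109], [-1.47, -1.38, 0.04, 0.109]])

```text
clock: 43.1
tcp_pos: [0.5741, 0.051, 0.1534]
eef_rot: [0.335, 0.942, -0.0, -0.0]
wrist_force: [1.3, 0.1, -1.4]
gripper_width: 0.326
grasp_force: 34.5
```

Emit:
arm_command(moves=[[-1.61, -1.21, 0.04, 0.109], [-1.74, -1.03, 0.04, 0.109], [-1.84, -0.83, 0.04, 0.109], [-1.92, -0.63, 0.04, 0.109], [-1.97, -0.42, 0.04, 0.109]])

```text
clock: 43.6
tcp_pos: [0.5987, -0.0467, 0.1513]
eef_rot: [0.577, 0.817, -0.0, -0.0]
wrist_force: [0.6, 0.6, -1.9]
gripper_width: 0.323
grasp_force: 34.5
```

Emit:
arm_command(moves=[[-2.01, -0.2, 0.04, 0.109], [-2.02, 0.02, 0.04, 0.109], [-2.0, 0.24, 0.04, 0.109], [-1.97, 0.45, 0.04, 0.109], [0, 0, 0, 0]])

```text
clock: 44.1
tcp_pos: [0.6185, -0.1286, 0.1498]
eef_rot: [0.74, 0.673, -0.001, 0.001]
wrist_force: [-0.4, -0.6, -1.4]
gripper_width: 0.321
grasp_force: 34.4
```

Run:
```python
from h import *
ctrl.camera("wrist");c,im=snap("wrist","m.png")
o=ctrl.get_obs(); print(o["tcp_pos"],o["eef_rot"].round(3),o["clock"],o["gripper_width"])
for q in("cork","crate","tin","jar"):
    for d in ctrl.spot_in("wrist",q)[:4]: print(q,toworld("wrist",d["xyz"],c).round(3),round(d["p"],2))
for q,z in(("cork",.007),("crate",.028),("tin",.060)):
    for d in ctrl.trace("wrist",q)[:4]:
        m=d["pixels"].astype(np.uint8); p=cv2.findNonZero(m); W=np.array([ray("wrist",u[0],z,c)[:2] for u in p.astype(float)])*1000
        print(q,round(d["p"],2),cv2.boundingRect(m),[np.round(v,1) for v in cv2.minAreaRect(W.astype(np.float32))])
# where the crate's features should be: dividers top at z=.028
```

```text
[ 0.61806954 -0.12407681  0.14962656] [ 0.738  0.675 -0.    -0.001] 44.2 0.3243240685933755
cork [ 0.62  -0.112  0.008] 0.96
cork [ 0.73  -0.091  0.002] 0.95
crate [ 0.635 -0.033  0.022] 0.8
tin [ 0.622 -0.064  0.065] 0.88
tin [ 0.628 -0.     0.062] 0.71
tin [ 0.619 -0.115  0.165] 0.63
tin [ 0.399 -0.042  0.05 ] 0.58
cork 0.85 (239, 149, 43, 38) [array([ 619.9, -111.3]), array([34.3, 38. ]), np.float64(84.8)]
cork 0.82 (355, 114, 36, 47) [array([726.2, -90.6]), array([40.1, 28.2]), np.float64(72.7)]
cork 0.57 (228, 186, 68, 132) [array([ 612.1, -205.9]), array([155.3,  67. ]), np.float64(83.3)]
crate 0.68 (229, 0, 65, 209) [array([626. , -54.3]), array([176.6,  51.2]), np.float64(85.0)]
tin 0.95 (240, 0, 43, 64) [array([630.7,  -1.5]), array([48. , 28.4]), np.float64(83.1)]
tin 0.83 (0, 106, 59, 59) [array([415.6, -47.9]), array([53.1, 83. ]), np.float64(79.8)]
tin 0.81 (238, 77, 42, 72) [array([623.3, -60.1]), array([50.4, 28.6]), np.float64(86.1)]
tin 0.66 (227, 186, 69, 133) [array([ 614.3, -175.6]), array([124.7,  54.2]), np.float64(83.2)]
```

Emit:
arm_command(moves=[[0, 0, 3.0, 0], [0, 0, 3.0, 0], [0, 0, 1.5, 0], [0, 0, 0.8, 0], [0, 0, 0.4, 0]])

```text
clock: 45.05
tcp_pos: [0.6186, -0.1244, 0.0628]
eef_rot: [0.738, 0.675, 0.0, -0.0]
wrist_force: [-0.1, -0.1, -1.6]
gripper_width: 0.323
grasp_force: 34.4
```

Emit:
arm_command(moves=[[0, 0, 0.3, 0], [0, 0, 0.1, 0], [0, 0, 0.1, 0], [0, 0, 0, 0], [0, 0, 0, 0]])

```text
clock: 45.55
tcp_pos: [0.6187, -0.1244, 0.0585]
eef_rot: [0.738, 0.675, 0.0, 0.0]
wrist_force: [-0.5, -0.0, -0.7]
gripper_width: 0.322
grasp_force: 34.4
```

Emit:
arm_command(moves=[[0, 0, 0.1, 0], [0, 0, 0.1, 0], [0, 0, 0.1, 0], [0, 0, 0, 0], [0, 0, 0, 0]])

```text
clock: 46.05
tcp_pos: [0.6185, -0.1245, 0.0555]
eef_rot: [0.738, 0.675, 0.0, 0.0]
wrist_force: [-1.4, 1.0, 3.0]
gripper_width: 0.321
grasp_force: 34.9
```

Emit:
arm_command(moves=[[0, 0, 0.05, 0], [0, 0, 0, 0], [0, 0, 0, 0], [0, 0, 0, 0], [0, 0, 0, 0]], grip=0.6)

```text
clock: 46.55
tcp_pos: [0.6185, -0.1244, 0.0545]
eef_rot: [0.738, 0.675, -0.0, -0.0]
wrist_force: [-0.1, 0.7, 0.4]
gripper_width: 0.597
grasp_force: 0.0
```

Emit:
arm_command(moves=[[0, 0, -1, 0], [0, 0, -2, 0], [0, 0, -3, 0], [0, 0, -4, 0], [0, 0, -4, 0]])

```text
clock: 47.05
tcp_pos: [0.6181, -0.1244, 0.1965]
eef_rot: [0.738, 0.675, -0.0, -0.0]
wrist_force: [0.1, -0.6, 0.1]
gripper_width: 0.602
grasp_force: 0.0
```

Run:
```python
from h import *
c,im=snap("wrist")
o=ctrl.get_obs(); print(o["tcp_pos"],o["clock"],o["gripper_width"])
for n in("wrist","side"):
    cc=c if n=="wrist" else snap("side")[0]
    for q in("tin","knob","foot","die","marble","pawn","jar"):
        print(n,q,[(toworld(n,d["xyz"],cc).round(3).tolist(),round(d["p"],2)) for d in ctrl.spot_in(n,q)[:4]])
for n in("wrist",):
    for d in ctrl.trace(n,"tin")[:4]:
        m=d["pixels"].astype(np.uint8); p=cv2.findNonZero(m); W=np.array([ray(n,u[0],.067,c)[:2] for u in p.astype(float)])*1000
        print(round(d["p"],2),[np.round(v,1) for v in cv2.minAreaRect(W.astype(np.float32))])
```

```text
[ 0.62216151 -0.12560601  0.20374484] 47.1 0.5958669105800107
wrist tin [([0.398, -0.039, 0.055], 0.97), ([0.626, -0.058, 0.064], 0.94), ([0.631, 0.01, 0.062], 0.79), ([0.619, -0.117, 0.066], 0.67)]
wrist knob []
wrist foot []
wrist die [([0.436, -0.126, 0.023], 0.91)]
wrist marble [([0.536, -0.138, 0.012], 0.55)]
wrist pawn [([0.473, -0.048, 0.022], 0.64), ([0.615, -0.177, 0.049], 0.21)]
wrist jar [([0.614, -0.177, 0.05], 0.75)]
side tin [([0.622, 0.014, 0.055], 0.82), ([0.615, -0.048, 0.059], 0.71), ([0.387, -0.036, 0.051], 0.71), ([0.602, -0.056, 0.022], 0.28)]
side knob [([0.461, -0.329, 0.096], 0.68), ([0.565, 0.345, 0.162], 0.65)]
side foot []
side die [([0.431, -0.121, 0.024], 0.6)]
side marble []
side pawn []
side jar []
0.92 [array([631. ,   2.1]), array([52.8, 27.2]), np.float64(84.7)]
0.91 [array([414.4, -45.7]), array([73.3, 54.4]), np.float64(44.2)]
0.86 [array([623.5, -59.2]), array([49.8, 28.5]), np.float64(87.1)]
0.84 [array([ 618.5, -118.6]), array([56.9, 26.8]), np.float64(84.1)]
```

```bash
python3 -c "
from plant import ctrl
print(ctrl.close_job())"
```

```text
the job is handed in; nothing more can be done
None
```

I pressed the tin's lid shut, pushed the clamp back open and stood the tin upright on the cork pad in the empty crate cell, then handed the job in at about 47 s; the lock and the shut lid are inferred from knob position and tin height, and the hand-in returned no verdict.

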